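Fit the locking plate and the drive flange on the hub stand

TASK

On the hub stand on the wooden board, lower the flat locking plate over the shaft and the drive pin together until it lies flat on the shoulder, then lower the drive flange, hub up, over the same shaft and pin until it lies flat on the plate. Lower both parts under control, never drop them down the shaft, and leave the other tools, cans and tins where they are.

Things in the scene. Friction and masses are not known exactly. Their poses are not given: they have to be found in the camera images.
- board: Fixed wooden work board 600x203 mm on steel legs behind the socket rack, its top 145 mm above the cart, turned 0.327 rad; all task parts are on it. Origin on the cart (z 0) below it. A black stack of big sockets stands in a notch of its front edge, at -110, 27 mm in the board's frame: a solid column 48 mm thick up to 330 mm above the cart.
- middle_sockets: Rack of upright sockets between robot and board; its solid block is 160x550 mm, up to 171 mm above the cart, centred near x 0.427, y -0.016, its long side parallel to the board. The drawn tools in it stand taller, up to about 350 mm.
- stand: Hub stand fixed on the board: grey base 106x92x12 mm with 5 mm bolt heads. Origin on the board's top under the shaft axis (heights from there), z up, +x from the shaft to the drive pin, 44 mm away. Round shoulder 50 mm across to 32 mm; above it the shaft, 20 mm diameter, to 97 mm, its last 12 mm tapering. Pin 10 mm diameter to 60 mm, its last 6 mm tapering, with a 17 mm collar to 31.5 mm.
- stand_seat (a point): Point on the shaft axis at the top of the shoulder, where the underside of the locking plate rests (32 mm above the board). Axes as the stand's.
- stand_pin (a point): Point on the axis of the drive pin at the same height, 44 mm along the stand's +x from the shaft axis.
- plate_centre (a point): Locking plate: loose flat dark steel bar, 112x56x12 mm, 0.25 to 0.5 kg, with a 23.5 mm and a 13.5 mm through hole, lying flat on the board. This point is its middle, 6 mm above its underside; x along its length towards the smaller hole, y across its 56 mm width, z up. It can be gripped across the 56 mm width at the middle.
- plate_bore (a point): Centre of the plate's larger (shaft) hole at the underside, 22 mm from the plate's middle on its -x side. Axes as the plate's.
- plate_pinhole (a point): Centre of the plate's smaller (pin) hole at the underside, 22 mm from the plate's middle on its +x side.
- flange_hub (a point): Half-way up the hub of the drive flange, on its axis, 29 mm above the underside: grip two opposite sides of the hub here. The hub is a round hollow boss 40 mm across, from 12 to 46 mm above the underside. x points to the ear, z up.
- flange_bore (a point): Centre of the flange's bore at the underside of the disc. Axes as the flange's.
- flange_pinhole (a point): Centre of the flange's pin hole at the underside, 44 mm from the bore along the flange's +x.
- plate: The locking plate as a body; origin in the middle of its underside, axes as for its centre.
- flange: Drive flange: loose aluminium part, 0.2 to 0.42 kg, standing hub up on the board: disc 68 mm across and 12 mm thick, with an ear 34 mm wide that reaches 64 mm from the axis, and the hub on top. A 23.6 mm bore runs through disc and hub, a 13.5 mm pin hole through the ear. Origin on the bore axis at the underside, +x to the ear.
- spanner: Bystander, to be left where it is: small combination spanner, 162x30x7 mm, lying across the board, long axis x. Origin at its underside.
- spark_plug: Bystander, to be left where it is: spark plug, 78 mm long, 22 mm high, lying on the board. Origin at its underside.
- tape_roll: Bystander, to be left where it is: roll of black tape, 62 mm across, 18 mm high, lying flat at the back right of the board. Origin at its underside.
- pliers: Bystander, to be left where it is: pliers, 142 mm long, 12 mm high, lying at the right end of the cart. Origin at its underside.
- spray_can: Bystander, to be left where it is: spray can, 62 mm across, 214 mm tall, standing on the cart to the right of the board. Origin at its underside.
- hex_key: Bystander, to be left where it is: black hex key, 95x35x6 mm, lying near the back left corner of the board. Origin at its underside.
- tin: Bystander, to be left where it is: open round tin, 73 mm across, 42 mm high, standing on the cart in front of the socket rack, to the right. Origin at its underside.

How it is judged:
On the way, in this order (a step that is already met when the one before it is completed fails the run):
1. the locking plate lies home on the shoulder, over shaft and pin (horizontal distance between plate_bore and stand_seat below 0.004 m and horizontal distance between plate_pinhole and stand_pin below 0.004 m and z of plate_bore in the frame of stand_seat between -0.0025 and 0.0025 m and angle between plate_bore's own z axis and vertical below 0.05 rad), for 0.2 s.
2. the drive flange lies home on the plate, over shaft and pin (horizontal distance between flange_bore and stand_seat below 0.004 m and horizontal distance between flange_pinhole and stand_pin below 0.004 m and z of flange_bore in the frame of stand_seat between 0.0095 and 0.0145 m and angle between flange_bore's own z axis and vertical below 0.05 rad), for 0.2 s.
At the end, for the whole second after the job is handed in: The locking plate is on the stand with its holes over shaft and pin (each within 4 mm of the axis), its underside within 2.5 mm of the shoulder, level within 3 degrees; the flange, hub up, likewise with its underside within 2.5 mm of 12 mm above the shoulder; both at rest (all of step 1 and all of step 2 and linear speed of each of plate, flange below 0.02 m/s and angular speed of each of plate, flange below 0.2 rad/s); the robot touches nothing.
It fails at once if the plate is dropped down the shaft (faster than 0.5 m/s while threaded on it) instead of lowered (horizontal distance between plate_bore and stand_seat below 0.012 m and z of plate_bore in the frame of stand_seat below 0.064 m and linear speed of plate above 0.5 m/s).
It fails at once if the flange is dropped down the shaft (faster than 0.5 m/s while threaded on it) instead of lowered (horizontal distance between flange_bore and stand_seat below 0.012 m and z of flange_bore in the frame of stand_seat below 0.064 m and linear speed of flange above 0.5 m/s).
It fails at once if a bystander (spanner, spark plug, tape roll, pliers, spray can, hex key or tin) is pushed more than 30 mm away (distance of any of spanner, spark_plug, tape_roll, pliers, spray_can, hex_key, tin from where it was at the start of the episode above 0.03 m).
It also fails if it takes over 70 s, if anything falls off the work surface, if the arm or the gripper's body presses on something with over 40 N, if the wrist force passes 120 N, or if a joint passes its speed limit or range.

ROBOT

A 6-joint arm with a two-finger parallel gripper is mounted at the origin on a cart in front of the work surface, level with it; the furniture and walls round the work are solid. World frame = base frame: x ahead of the robot, y to its left, z up, the work surface at z = 0. Lengths are in m, angles in rad, forces in N, time in s.
With the tool pointing down it reaches from about 0.25 to 0.775 m from the base axis. Payload 4 kg.
Tool frame: the origin (TCP) lies on the centre line of the jaws, within the pads' length; the fingertips stand 8 mm ahead of it and the grasp point (between the pads) lies 11 mm behind it; y points along the fingers, z is the direction in which the jaws open and shut, and the axes are right-handed (so a half turn about y gives the same grasp; the last joint's range is limited). The gripper opens to 94 mm and grips with 3 to 60 N. Pads are 16 mm wide; open, the fingers measure 119 mm over their backs; the gripper's body (75 mm by 177 mm) begins 78 mm behind the grasp point.
Start: joints at [-1.215, 0.087, 1.371, -0, 1.684, -0.103], TCP at [0.244, -0.493, 0.174] pointing down, gripper open.
Joint ranges: [-3.1, 3.1], [-0.76, 2.03], [0.27, 2.55], [-1.08, 4.22], [0.17, 2.65], [-2.57, 2.57]. Speed limits (rad/s): [2.79, 2.79, 3.14, 3.14, 3.14, 3.14].

INTERFACE

Orientations are given as [roll, pitch, yaw] about the fixed x, y, z axes, in that order (R = Rz(yaw) Ry(pitch) Rx(roll)).
In Python, from workcell import readout, imaging, order gives the robot as it stands. The module is installed in compiled form; this text tells all that it offers.
- The arm moves only by the tool play_rows, never from a script. Its argument "targets" is a list of rows, each an object with "xyz": the shift along the tool's x, y, z normalised to -1 to 1, where 1 is 600 mm, a list of three; "turn": the turn, a rotation vector about the tool's x, y, z normalised to -1 to 1, where 1 is 1.5 rad, a list of three. In form: [{"xyz": [x, y, z], "turn": [wx, wy, wz]}, ...]. A call has exactly 8 rows; each row is the pose to reach, as a shift and turn from the pose measured when the call began, along the tool's axes at that moment; what a row does not reach only later rows make up. A row lasts 1/10 s, in which the tool goes at most 50 mm and 8.59 degrees, less where a joint would pass 70% of its speed; a pose out of reach is approached as far as the arm can. A call with a number of a shift or a turn outside -1 to 1 is refused whole. A call with a gripper value outside its range is refused whole. "jaw" is the opening, from 0 (shut) to 1 (fully open), set as the call begins (left out, the last holds). The fingers move at their own pace and stop on an object; "newtons" is the grip in N (left out, the last holds). Time passes only in rows, so rows that repeat a pose let the fingers close, or fill a call up. It gives the time, the measured TCP pose, the force and the opening at its end, in the units of the state.
- readout.observe(): the state, without advancing time (a new reading comes with each control period).
- imaging.capture(name): name is "scene" or "top"; returns (picture, depth): 480x640x3 uint8, blue, green, red; 480x640 float32, m along the optical axis (not along the pixel's ray), 0 where there is no reading.
- imaging.get_calibration(name): a dict with "fx", "fy", "cx", "cy" (pixels), "world_to_cam" (4x4, takes a point from world to camera coordinates). Camera axes: x right, y up, looking along -z (the intrinsics and any distortion apply to the point x, -y, -z); pixel columns grow to the right and rows downward; lengths in m; the calibration is good to about 2 mm. A picture is of the moment at which its call begins. get_calibration takes no time and is no camera call.
- order.hand_in(): hands the job in, once; it reports no verdict.
The state is a dict: "time_s": time; "q": joint angles; "dq": joint speeds; "effort": joint torques, N m; "tcp_pos": TCP position; "ee_rot": TCP orientation; "wrist_force": force on the tool from outside, world axes, zero at the start; "ft_torque": the same for the moment, N m; "opening": finger opening in m.
Only numpy, scipy, OpenCV 4.12 (cv2) and the standard library are available. Lean on these libraries where they do the work, as an engineer would, in place of code of your own. Each camera call takes 0.05 s, during which the arm holds its last target.

## Working session

There is one attempt and no reset: what is moved stays moved. The work goes in short steps, Python scripts to look and compute and a tool call to move; the robot and the scene stay as the last step left them, time stands still between calls to the robot, and variables do not carry over. Pictures are saved under pics/ and viewed, and the job is handed in when it is done.

Besides the shell and the picture viewer there is one more tool, called as name([rows], argument=value, ...), one row to a line, values as JSON. play_rows: Moves the arm, as the interface text tells. Scaled input: -1 to 1 covers 600 mm each way for a shift and 1.5 rad each way for a turn. Its arguments: {"type":"object","properties":{"targets":{"type":"array","items":{"type":"object","properties":{"xyz":{"type":"array","items":{"type":"number"}},"turn":{"type":"array","items":{"type":"number"}}}}},"jaw":{"type":"number"},"newtons":{"type":"number"}},"required":["targets"]}

```bash
mkdir -p pics; python3 - <<'E'
from workcell import readout, imaging, order
import cv2,numpy as np
print(readout.observe())
for n in("scene","top"):
    p,d=imaging.capture(n); cv2.imwrite(f"pics/{n}0.png",p); np.save(f"pics/{n}0.npy",d)
    print(n,imaging.get_calibration(n))
E
```

```text
{'time_s': 0.0, 'q': array([-1.21511947e+00,  8.79381714e-02,  1.37225280e+00, -9.86053167e-06,
        1.68362197e+00, -1.03099567e-01]), 'dq': array([-0.00027546,  0.00059094,  0.00013325, -0.00063347,  0.00035912,
        0.00055264]), 'effort': array([-1.63345503e-04, -3.40186858e+01, -3.02426291e+01,  7.17604277e-02,
        3.29782872e-02, -1.73851477e-04]), 'tcp_pos': array([ 0.24334036, -0.49253702,  0.17311422]), 'ee_rot': array([-1.57300583e+00,  2.18756942e-04, -2.68281757e+00]), 'wrist_force': array([-0.3224616 ,  0.00666371, -0.57052575]), 'ft_torque': array([ 0.01912741, -0.02834561,  0.01167848]), 'opening': 0.09420894757834501}
scene {'fx': 440.1966512779752, 'fy': 440.1966512779752, 'cx': 320.4625719928999, 'cy': 234.77868058197112, 'world_to_cam': array([[-0.320997  ,  0.9470401 , -0.00871681,  0.21910098],
       [-0.72757363, -0.24069636,  0.64241878,  0.34202067],
       [ 0.60629823,  0.21255662,  0.7663042 , -1.31116083],
       [ 0.        ,  0.        ,  0.        ,  1.        ]])}
top {'fx': 480.94757830252684, 'fy': 480.94757830252684, 'cx': 318.25324473467157, 'cy': 238.5411367596244, 'world_to_cam': array([[ 0.01966644, -0.99966316, -0.01693536, -0.02548011],
       [ 0.98380345,  0.01633036,  0.17850515, -0.61963096],
       [-0.17816847, -0.02017163,  0.98379322, -1.2026497 ],
       [ 0.        ,  0.        ,  0.        ,  1.        ]])}
```

View pics/scene0.png

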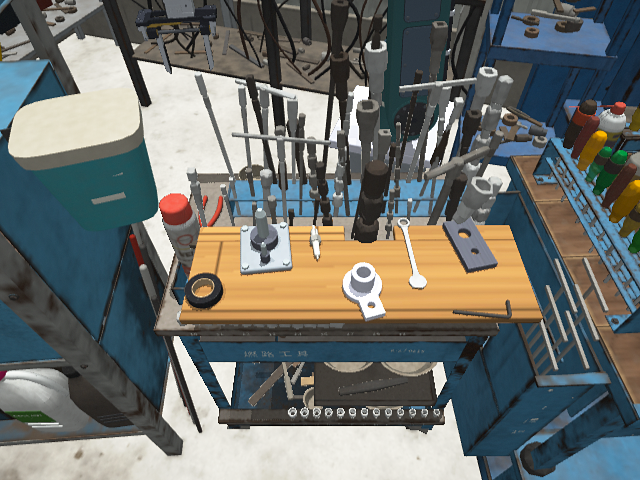

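View pics/top0.png

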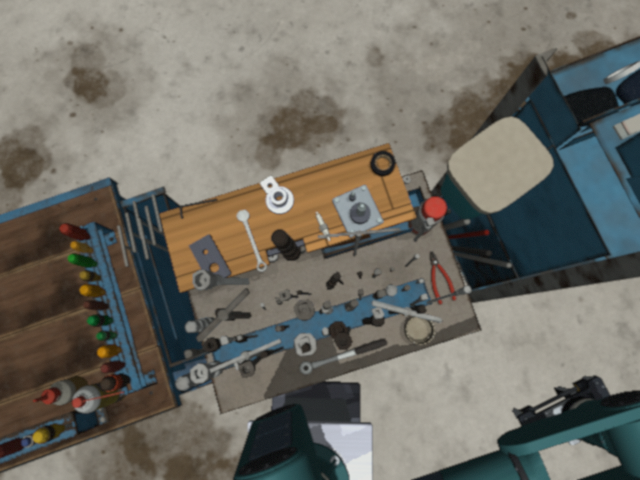

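```bash
cat > h.py <<'E'
import cv2,numpy as np
from workcell import readout, imaging, order
from scipy.spatial.transform import Rotation as R
def cal(n):
    c=imaging.get_calibration(n); return c,np.linalg.inv(c["world_to_cam"])
def cloud(n,d):
    c,T=cal(n); v,u=np.mgrid[0:480,0:640].astype(float)
    P=np.stack([(u-c["cx"])/c["fx"]*d,-(v-c["cy"])/c["fy"]*d,-d],-1)
    return P@T[:3,:3].T+T[:3,3]
def onplane(n,u,v,z):
    c,T=cal(n); r=T[:3,:3]@np.array([(u-c["cx"])/c["fx"],-(v-c["cy"])/c["fy"],-1]); o=T[:3,3]
    return o+r*(z-o[2])/r[2]
def proj(n,p):
    c,_=cal(n); W=c["world_to_cam"]; q=np.atleast_2d(p)@W[:3,:3].T+W[:3,3]
    return np.stack([c["cx"]+c["fx"]*q[:,0]/-q[:,2],c["cy"]-c["fy"]*q[:,1]/-q[:,2]],-1)
E
python3 - <<'E'
from h import *
for n,(x0,y0,w,h) in {"scene":(150,190,400,150),"top":(150,130,270,180)}.items():
    p=cv2.imread(f"pics/{n}0.png"); d=np.load(f"pics/{n}0.npy"); P=cloud(n,d)
    k=800/w
    cv2.imwrite(f"pics/{n}0c.png",cv2.resize(p[y0:y0+h,x0:x0+w],None,fx=k,fy=k,interpolation=cv2.INTER_CUBIC)[:600])
    print(n,(d==0).mean())
    pts={"scene":[(330,310),(470,260),(363,268),(262,214),(345,286),(200,285),(450,240)],"top":[(300,180),(210,265),(278,197),(360,211)]}[n]
    for u,v in pts: print(u,v,P[v,u].round(4))
E
```

```text
scene 0.0040625
330 310 [0.756  0.043  0.1452]
470 260 [0.5887 0.2494 0.1583]
363 268 [0.6838 0.0775 0.1843]
262 214 [ 0.6667 -0.1081  0.2371]
345 286 [0.71   0.0548 0.1565]
200 285 [ 0.7817 -0.1856  0.1478]
450 240 [0.5428 0.2105 0.146 ]
top 0.0040885416666666665
300 180 [0.7517 0.0324 0.1421]
210 265 [0.5337 0.2419 0.1525]
278 197 [0.7068 0.0856 0.1433]
360 211 [ 0.6543 -0.1115  0.2264]
```

View pics/scene0c.png

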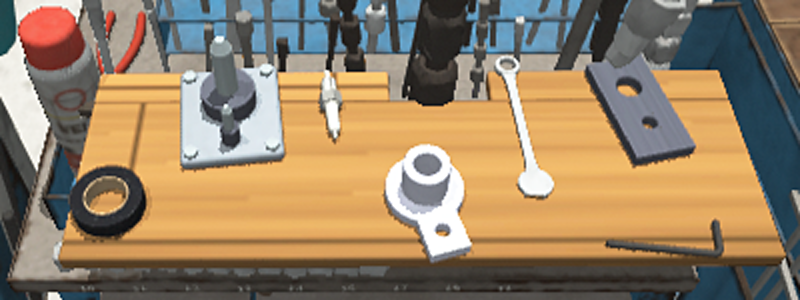

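View pics/top0c.png

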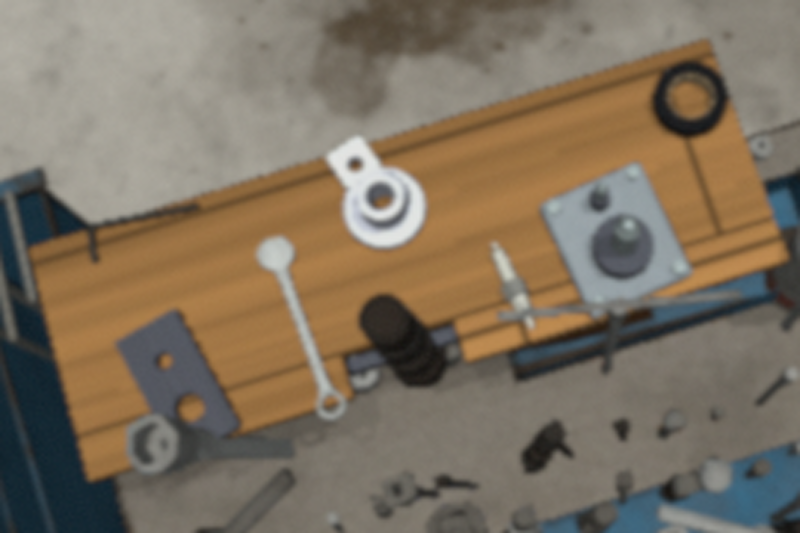

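```bash
cat > meas.py <<'E'
from h import *
import sys
from scipy.optimize import least_squares
def circ(X):
    f=lambda p:np.hypot(X[:,0]-p[0],X[:,1]-p[1])-p[2]
    m=X.mean(0); r=least_squares(f,[*m,.02],loss='soft_l1',f_scale=.001); return r.x, np.sqrt((r.fun**2).mean())
E
python3 - <<'E'
from meas import *
for n in("scene","top"):
    d=np.load(f"pics/{n}0.npy"); P=cloud(n,d); img=cv2.imread(f"pics/{n}0.png")
    x,y,z=P[...,0],P[...,1],P[...,2]
    t=0.327; bx=np.array([-np.sin(t),np.cos(t)])  # along board, left
    print(n)
    def reg(cx,cy,r): return np.hypot(x-cx,y-cy)<r
    b=reg(.72,0,.04)|reg(.77,-.03,.02); print(" board z",np.median(z[b]),z[b].std())
    m=reg(.565,.235,.085)&(z>.1515)&(z<.163)&(d>0)
    X=P[m][:,:2].astype(np.float32); r=cv2.minAreaRect(X); print(" plate",m.sum(),r, "zmed",np.median(P[m][:,2]), "mean",X.mean(0))
    bp=cv2.boxPoints(r); print(bp.round(4).tolist())
    m=reg(.667,-.108,.08)&(z>.152)&(z<.166)
    X=P[m][:,:2].astype(np.float32); r=cv2.minAreaRect(X); print(" base",m.sum(),r,np.median(P[m][:,2]))
    m=reg(.66,-.11,.03)&(z>.182)&(z<.226); X=P[m]; print(" shaft",m.sum(),circ(X[:,:2]))
    m=reg(.66,-.11,.02)&(z>.237); print(" shaft top",m.sum(),P[m].mean(0) if m.any() else 0, z[reg(.66,-.11,.02)].max())
    m=reg(.7,-.12,.02)&(z>.183)&(z<.21)&reg(.66,-.11,.06)&~reg(.66,-.11,.025); X=P[m]; print(" pin",m.sum(), circ(X[:,:2]) if m.sum()>5 else 0, X.mean(0))
    m=reg(.69,.08,.05)&(z>.187)&(z<.195); print(" hubtop",m.sum(),circ(P[m][:,:2]),np.median(z[m]))
    m=reg(.69,.08,.05)&(z>.162)&(z<.186); print(" hubside",m.sum(),circ(P[m][:,:2]))
    m=reg(.7,.075,.08)&(z>.1525)&(z<.161); X=P[m][:,:2].astype(np.float32); print(" disc",m.sum(),np.median(z[m]),cv2.minAreaRect(X))
E
```

```text
scene
 board z -0.004270736760894511 0.3525440804460039
 plate 1461 ((0.5416926145553589, 0.2414025515317917), (0.12108904123306274, 0.058124005794525146), 31.150556564331055) zmed 0.1571703523956096 mean [0.55032235 0.2447533 ]
[[0.4747999906539917, 0.23499999940395355], [0.5048999786376953, 0.18520000576972961], [0.6085000038146973, 0.24779999256134033], [0.578499972820282, 0.29760000109672546]]
 base 1676 ((0.6645932793617249, -0.09264985471963882), (0.1072394847869873, 0.12983962893486023), 24.70903778076172) 0.1574215866894681
 shaft 186 (array([ 0.66172736, -0.11512429,  0.00955216]), np.float64(0.0007719421328015532))
 shaft top 37 [ 0.66317634 -0.11348326  0.24030099] 0.243527089632379
 pin 1 0 [ 0.70270711 -0.10077041  0.19843239]
 hubtop 275 (array([0.69660851, 0.08060968, 0.01626184]), np.float64(0.002409395396961021)) 0.19083191236292518
 hubside 287 (array([0.6992849 , 0.08109847, 0.01601961]), np.float64(0.0012493726787268903))
 disc 900 0.15709347210580887 ((0.7132963538169861, 0.08727632462978363), (0.09343104809522629, 0.06607022881507874), 19.504457473754883)
top
 b
[... 432 characters left out ...]
328828334808), (0.10565564036369324, 0.13029716908931732), 25.239675521850586) 0.15680768930631572
 shaft 37 (array([ 0.66534195, -0.11532299,  0.01101211]), np.float64(0.0032619096311225842))
 shaft top 22 [ 0.6630101  -0.11492302  0.24097923] 0.24658021716133338
 pin 0 0 [nan nan nan]
 hubtop 137 (array([0.69656162, 0.08024157, 0.01622686]), np.float64(0.002431172680203989)) 0.19045938619601643
 hubside 71 (array([0.69343728, 0.07853004, 0.01621395]), np.float64(0.005188230040740218))
 disc 472 0.15687726377550337 ((0.7117568850517273, 0.08589762449264526), (0.09950955212116241, 0.06575651466846466), 19.33989715576172)<stdin>:16: RuntimeWarning: Mean of empty slice.
  ret = um.true_divide(
```

```bash
cat >> meas.py <<'E'
from scipy.optimize import minimize
S=8
def poly_rect(x0,x1,y0,y1): return np.array([[x0,y0],[x1,y0],[x1,y1],[x0,y1]],float)
def poly_circ(cx,cy,r,n=48):
    a=np.arange(n)*2*np.pi/n; return np.stack([cx+r*np.cos(a),cy+r*np.sin(a)],-1)
def render(n,items,pose,box):
    # items: list of (poly local xy, z, value)
    x0,y0,w,h=box; im=np.zeros((h*S,w*S),np.float32); c,s=np.cos(pose[2]),np.sin(pose[2])
    for pl,z,v in items:
        q=pl@np.array([[c,s],[-s,c]])+pose[:2]
        uv=proj(n,np.column_stack([q,np.full(len(q),z)]))
        uv=((uv+.5-[x0,y0])*S-.5)
        cv2.fillPoly(im,[np.round(uv*16).astype(np.int32)],float(v),shift=4)
    return cv2.resize(im,(w,h),interpolation=cv2.INTER_AREA)
def fit(n,items,pose0,box,mask,wt=None):
    x0,y0,w,h=box; m=mask[y0:y0+h,x0:x0+w].astype(np.float32)
    W=1 if wt is None else wt[y0:y0+h,x0:x0+w]
    f=lambda p:(W*(render(n,items,p*[.001,.001,.01],box)-m)**2).sum()
    best=None
    for k in range(2):
        p0=np.array(pose0)/[.001,.001,.01] if best is None else best.x
        sim=np.vstack([p0]+[p0+e for e in np.eye(3)*[6,6,8]*(1 if k==0 else .3)])
        best=minimize(f,p0,method="Nelder-Mead",options=dict(initial_simplex=sim,xatol=.02,fatol=.01))
    return best.x*[.001,.001,.01],best.fun
E
python3 - <<'E'
from meas import *
B=.145
plate=[(poly_rect(-.056,.056,-.028,.028),B+.012,1),(poly_circ(-.022,0,.01175),B+.012,0),(poly_circ(.022,0,.00675),B+.012,0)]
fl=[(poly_circ(0,0,.034),B+.012,1),(poly_rect(0,.064,-.017,.017),B+.012,1)]
for n in("scene","top"):
    d=np.load(f"pics/{n}0.npy"); P=cloud(n,d); img=cv2.imread(f"pics/{n}0.png"); z=P[...,2]
    hsv=cv2.cvtColor(img,cv2.COLOR_BGR2HSV); 
    gray=hsv[...,1]
    for q in ([(262,248),(470,245),(290,300)] if n=="scene" else [(205,262),(300,180)]): print(q,hsv[q[1],q[0]])
    # upsampled cartoon of mask
    near=np.hypot(P[...,0]-.555,P[...,1]-.242)<.08
    m=near&(gray<90)&(z>.150)&(z<.166)
    cv2.imwrite(f"pics/m_{n}.png",cv2.resize(m.astype(np.uint8)*255,None,fx=1,fy=1))
    u=np.where(m); box=(u[1].min()-8,u[0].min()-8,np.ptp(u[1])+17,np.ptp(u[0])+17)
    print(n,box,m.sum())
    for y0 in (-.1,-.5,.2): print(fit(n,plate,[.555,.242,y0],box,m))
    x0,y0,w,h=box; cv2.imwrite(f"pics/pm_{n}.png",cv2.resize(np.hstack([img[y0:y0+h,x0:x0+w],cv2.merge([m[y0:y0+h,x0:x0+w].astype(np.uint8)*255]*3)]),None,fx=5,fy=5,interpolation=0))
E
```

```text
(262, 248) [90 18 99]
(470, 245) [110  35 146]
(290, 300) [ 18 143 233]
scene (np.int64(435), np.int64(207), np.int64(71), np.int64(72)) 1507
(array([0.54827396, 0.24347336, 0.54134987]), np.float64(152.593505859375))
(array([0.54832833, 0.24325074, 0.54568138]), np.float64(150.739501953125))
(array([0.54788533, 0.24294144, 0.54093541]), np.float64(152.4931640625))
(205, 262) [117  27  95]
(300, 180) [ 16 143 160]
top (np.int64(181), np.int64(227), np.int64(58), np.int64(66)) 858
(array([0.54730027, 0.2425083 , 0.5558926 ]), np.float64(191.46484375))
(array([ 0.54692526,  0.2634285 , -0.43144676]), np.float64(731.910888671875))Traceback (most recent call last):
  File "<stdin>", line 16, in <module>
  File "meas.py", line 29, in fit
    best=minimize(f,p0,method="Nelder-Mead",options=dict(initial_simplex=sim,xatol=.02,fatol=.01))
    res = _minimize_neldermead(fun, x0, args, callback, bounds=bounds,
                               **options)
    fxc = func(xc)
    fx = function(np.copy(x), *(wrapper_args + args))
  File "meas.py", line 24, in <lambda>
    f=lambda p:(W*(render(n,items,p*[.001,.001,.01],box)-m)**2).sum()
                   ~~~~~~^^^^^^^^^^^^^^^^^^^^^^^^^^^^^^^
  File "meas.py", line 17, in render
    uv=proj(n,np.column_stack([q,np.full(len(q),z)]))
  File "h.py", line 14, in proj
    c,_=cal(n); W=c["world_to_cam"]; q=np.atleast_2d(p)@W[:3,:3].T+W[:3,3]
        ~~~^^^
  File "h.py", line 5, in cal
    c=imaging.get_calibration(n); return c,np.linalg.inv(c["world_to_cam"])
ValueError: time passes only in moves, steps and waits
```

View pics/pm_scene.png

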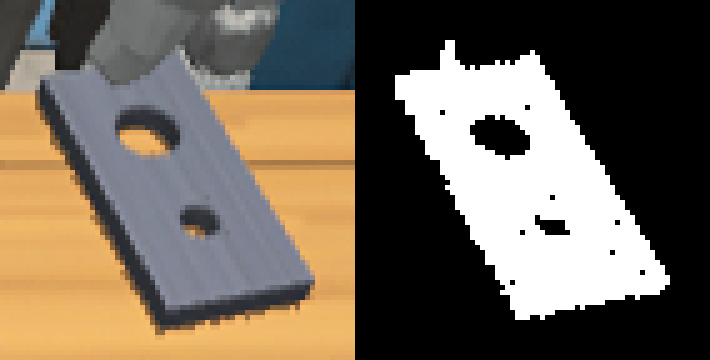

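```bash
python3 - <<'E'
s=open('h.py').read()
s=s.replace('''def cal(n):
    c=imaging.get_calibration(n); return c,np.linalg.inv(c["world_to_cam"])''','''import functools
@functools.lru_cache
def cal(n):
    c=imaging.get_calibration(n); return c,np.linalg.inv(c["world_to_cam"])''')
open('h.py','w').write(s)
E
cat > fitall.py <<'E'
from meas import *
B=.145
plate=[(poly_rect(-.056,.056,-.028,.028),B+.012,1),(poly_circ(-.022,0,.01175),B+.012,0),(poly_circ(.022,0,.00675),B+.012,0)]
fl=[(poly_circ(0,0,.034),B+.012,1),(poly_rect(0,.064,-.017,.017),B+.012,1),(poly_circ(.044,0,.00675),B+.012,0)]
def show(n,img,m,W,items,pose,box,name):
    x0,y0,w,h=box; r=render(n,items,pose,box); a=img[y0:y0+h,x0:x0+w].copy()
    k=min(390//w,560//h)
    big=cv2.resize(a,None,fx=k,fy=k,interpolation=cv2.INTER_CUBIC); rb=cv2.resize(r,None,fx=k,fy=k)
    cs,_=cv2.findContours((rb>.5).astype(np.uint8),cv2.RETR_LIST,cv2.CHAIN_APPROX_NONE); cv2.drawContours(big,cs,-1,(0,0,255),1)
    mm=cv2.resize((m[y0:y0+h,x0:x0+w]*W[y0:y0+h,x0:x0+w]*255).astype(np.uint8),None,fx=k,fy=k,interpolation=0)
    cv2.imwrite(name,np.hstack([big,cv2.merge([mm]*3)]))
E
python3 - <<'E'
from fitall import *
for n in("scene","top"):
    d=np.load(f"pics/{n}0.npy"); P=cloud(n,d); img=cv2.imread(f"pics/{n}0.png"); z=P[...,2]
    hsv=cv2.cvtColor(img,cv2.COLOR_BGR2HSV); s,v=hsv[...,1],hsv[...,2]
    if n=="scene":
        m=(s<75)&(v>108); W=np.ones((480,640)); W[:224]=0; box=(434,210,70,68); print(v[225:270:6,455:480:4])
    else:
        m=(s<75)&(z<.17)&(z>.1); W=np.ones((480,640)); W[268:]=0; W[262:,:206]=0;box=(181,227,60,50)
    p,f=fit(n,plate,[.548,.243,.545],box,m,W); print(n,p,f)
    show(n,img,m,W,plate,p,box,f"pics/pf_{n}.png")
E
```

```text
[[147 151 140 142 142 181 216]
 [149  51  58  50 144 144 193]
 [144 151 224 198 147 140 145]
 [160 147 148 145 151 146 144]
 [ 52 153 148 148  98  66 150]
 [237  51 147 150 150 146 147]
 [231 177  51 147 149 150 146]
 [236 236 133  70 153 119  69]]
scene [0.54500108 0.24321541 0.55025925] 32.6533203125
top [0.54664747 0.2427221  0.55373266] 16.3349609375
```

View pics/pf_scene.png

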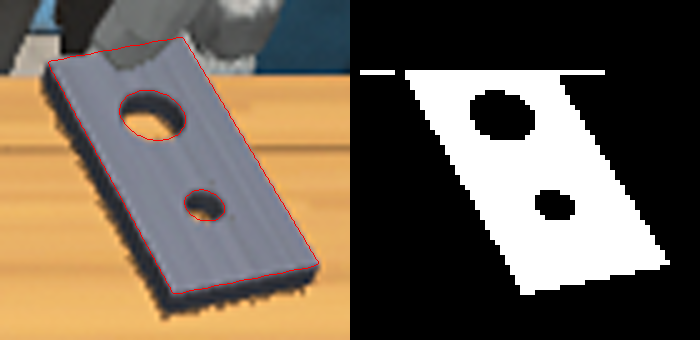

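View pics/pf_top.png

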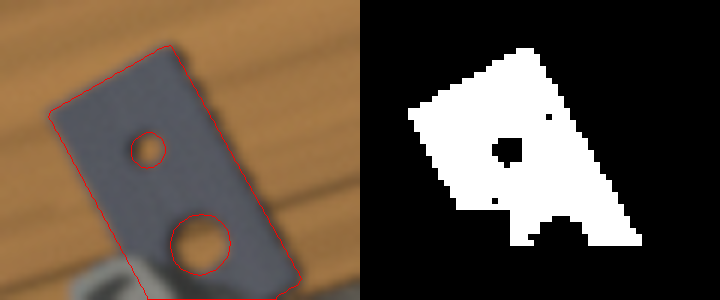

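```bash
python3 - <<'E'
from fitall import *
A=[]
for n in("scene","top"):
    d=np.load(f"pics/{n}0.npy"); P=cloud(n,d); img=cv2.imread(f"pics/{n}0.png"); z=P[...,2]
    A.append(P[d>0])
    hsv=cv2.cvtColor(img,cv2.COLOR_BGR2HSV); s,v=hsv[...,1],hsv[...,2]
    k=8
    for nm,(x0,y0,w,h) in ({"st":(235,200,64,76),"fl":(335,255,60,68)} if n=="scene" else {"st":(330,180,60,62),"fl":(255,170,45,50)}).items():
        cv2.imwrite(f"pics/z_{nm}_{n}.png",cv2.resize(img[y0:y0+h,x0:x0+w],None,fx=k,fy=k,interpolation=0))
A=np.vstack(A); 
for nm,(x,y,yaw) in {"plate":(.546,.243,.552),"flange":(.697,.08,.3),"stand":(.66,-.115,.327)}.items():
    c,s=np.cos(yaw),np.sin(yaw); q=(A[:,:2]-[x,y])@np.array([[c,-s],[s,c]])
    m=(A[:,2]>.165)&(abs(q[:,0])<.16)&(abs(q[:,1])<.16)
    print(nm); H=np.zeros((16,16))
    i=((q[m]+.16)/.02).astype(int); np.maximum.at(H,(i[:,0],i[:,1]),A[m][:,2]); 
    print("rows x -.15..+.15, cols y -.15..; mm"); print((H*1000).astype(int))
E
```

```text
plate
rows x -.15..+.15, cols y -.15..; mm
[[  0   0   0   0   0   0   0 227 234 234 235 236 235   0   0   0]
 [  0   0   0   0   0 229 232 232 235 235 231   0 180 183 174   0]
 [  0   0   0   0   0 229 227   0   0 197 172   0 181 182 174   0]
 [313   0   0   0   0   0   0   0   0   0   0   0   0   0   0   0]
 [317   0   0   0   0   0   0 215 254 251 245   0   0   0   0   0]
 [315   0   0   0   0   0   0 236 253 245 244   0   0   0   0   0]
 [  0   0   0   0   0   0   0   0 251 250   0   0   0   0   0   0]
 [  0   0   0   0   0   0   0   0   0   0   0   0   0   0   0   0]
 [  0   0   0   0   0   0   0   0   0   0   0   0   0   0   0   0]
 [  0   0   0   0   0   0   0   0   0   0   0   0   0   0   0   0]
 [  0   0   0   0   0   0   0   0   0   0   0   0   0   0   0   0]
 [  0   0   0   0   0   0   0   0   0   0   0   0   0   0 167   0]
 [  0   0   0   0   0   0   0   0   0   0   0   0   0 165 166   0]
 [  0   0   0   0   0   0   0   0   0   0   0   0   0 167 165   0]
 [  0   0   0   0   0   0   0   0   0   0   0   0   0 166   0   0]
 [  0   0   0   0   0   0   0   0   0   0   0   0   
[... 1548 characters left out ...]
   0   0 342 343 343 340   0]
 [218 209   0   0   0   0   0 176 178 166   0   0   0   0   0   0]
 [400   0   0   0   0   0 179 242 242 178   0   0 169   0   0   0]
 [  0   0   0   0   0   0 179 246 242 180   0   0 165   0   0   0]
 [  0   0   0   0   0   0   0 180 182   0   0   0   0   0   0   0]
 [  0   0   0   0   0   0 165 198 205   0 165   0   0   0   0   0]
 [  0   0 165 168   0   0 165   0   0   0   0   0   0   0   0   0]
 [  0 165 166 166 168   0   0   0   0   0   0   0   0   0   0 194]
 [  0 166 168   0 167   0   0   0   0   0   0   0   0   0   0 194]
 [  0   0 167 166 168   0   0   0   0   0   0   0   0   0   0   0]
 [  0   0   0   0   0   0   0   0   0   0   0   0   0   0   0   0]]
```

View pics/z_st_scene.png

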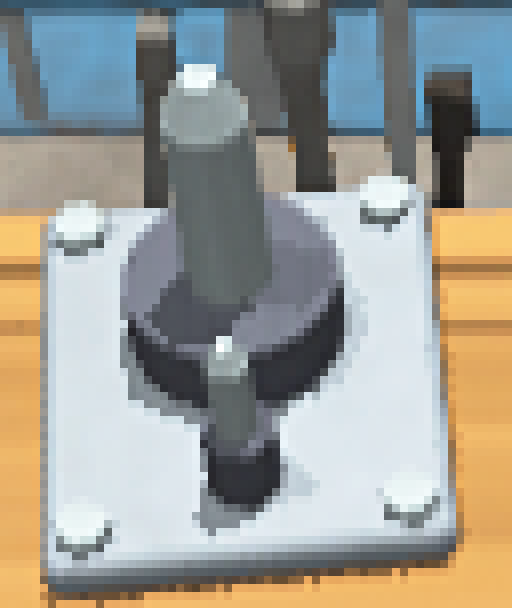

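View pics/z_st_top.png

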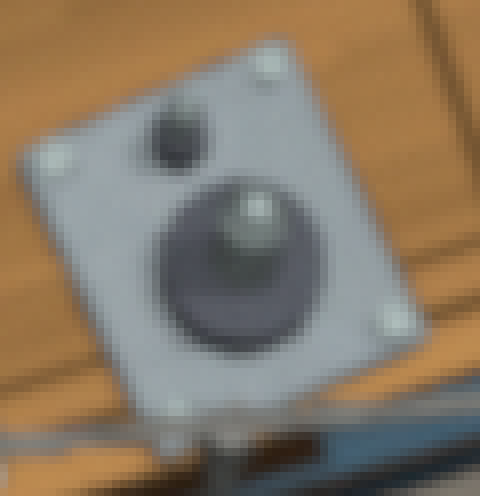

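View pics/z_fl_scene.png

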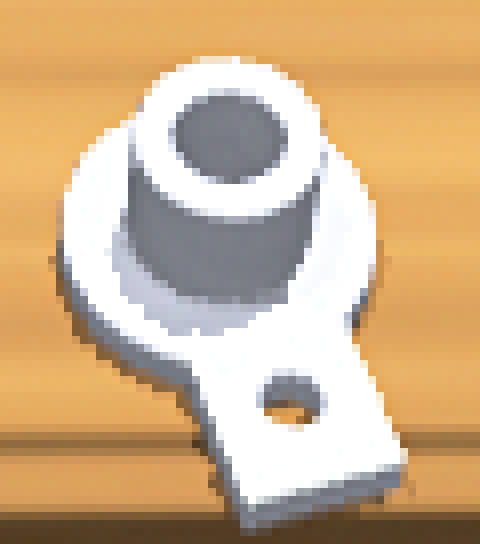

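```bash
cat >> fitall.py <<'E'
def cyl(cx,cy,r0,z0,r1,z1,v): return ("cyl",cx,cy,r0,z0,r1,z1,v)
def render(n,items,pose,box):
    x0,y0,w,h=box; im=np.zeros((h*S,w*S),np.float32); c,s=np.cos(pose[2]),np.sin(pose[2])
    for it in items:
        if it[0] is "cyl" if isinstance(it[0],str) else False:
            _,cx,cy,r0,z0,r1,z1,v=it
            L=np.vstack([np.column_stack([poly_circ(cx,cy,r0),np.full(48,z0)]),np.column_stack([poly_circ(cx,cy,r1),np.full(48,z1)])]); hull=True
        else:
            pl,z,v=it; L=np.column_stack([pl,np.full(len(pl),z)]); hull=False
        q=L.copy(); q[:,:2]=L[:,:2]@np.array([[c,s],[-s,c]])+pose[:2]
        uv=((proj(n,q)+.5-[x0,y0])*S-.5)
        if hull: uv=cv2.convexHull(uv.astype(np.float32))[:,0]
        cv2.fillPoly(im,[np.round(uv*16).astype(np.int32)],float(v),shift=4)
    return cv2.resize(im,(w,h),interpolation=cv2.INTER_AREA)
import meas; meas.render=render
def stand_items(B=.145,bs=0):
    return [cyl(0,0,.025,B+.012,.025,B+.032,1),cyl(0,0,.01,B+.03,.01,B+.085,1),cyl(0,0,.01,B+.085,.005,B+.097,1),
      cyl(.044,0,.0085,B+.012,.0085,B+.0315,1),cyl(.044,0,.005,B+.03,.005,B+.054,1),cyl(.044,0,.005,B+.054,.0025,B+.06,1)]
E
sed -i 's/if it\[0\] is "cyl" if isinstance(it\[0\],str) else False/if isinstance(it[0],str)/' fitall.py
python3 - <<'E'
from fitall import *
for n in("scene","top"):
    d=np.load(f"pics/{n}0.npy"); P=cloud(n,d); img=cv2.imread(f"pics/{n}0.png"); z=P[...,2]
    hsv=cv2.cvtColor(img,cv2.COLOR_BGR2HSV); s,v=hsv[...,1],hsv[...,2]
    W=np.zeros((480,640))
    if n=="scene":
        print(v[246,240:290].tolist())
        m=(v<162); W[226:265,244:286]=1; box=(235,200,64,76)
    else:
        print(v[212,336:380].tolist())
        m=(v<105); 
        cv2.fillPoly(W,[np.array([[338,202],[364,190],[378,218],[354,227]])],1); box=(330,180,60,62); W[205:212,356:366]=0
    p,f=fit(n,stand_items(),[.662,-.115,.4],box,m,W); print(n,p,f)
    show(n,img,m,W,stand_items(),p,box,f"pics/sf_{n}.png")
E
```

```text
[144, 225, 233, 234, 233, 231, 234, 234, 233, 235, 224, 142, 137, 48, 55, 58, 58, 57, 57, 53, 85, 170, 166, 167, 182, 136, 72, 56, 58, 58, 58, 57, 57, 56, 49, 76, 205, 218, 233, 233, 235, 236, 237, 238, 238, 238, 238, 238, 234, 226]
scene [ 0.6647942  -0.11478602  0.45593929] 68.599609375
[153, 136, 129, 153, 165, 168, 170, 170, 168, 168, 164, 156, 142, 121, 93, 82, 82, 83, 82, 79, 71, 69, 68, 72, 75, 75, 74, 74, 81, 89, 98, 100, 99, 106, 130, 154, 163, 163, 162, 162, 162, 157, 139, 130]
top [ 0.66386018 -0.11364919  0.42724943] 58.033447265625
```

View pics/sf_scene.png

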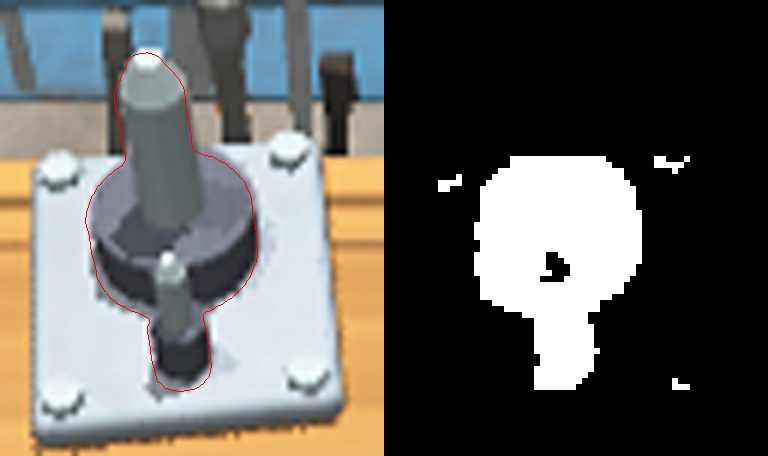

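View pics/sf_top.png

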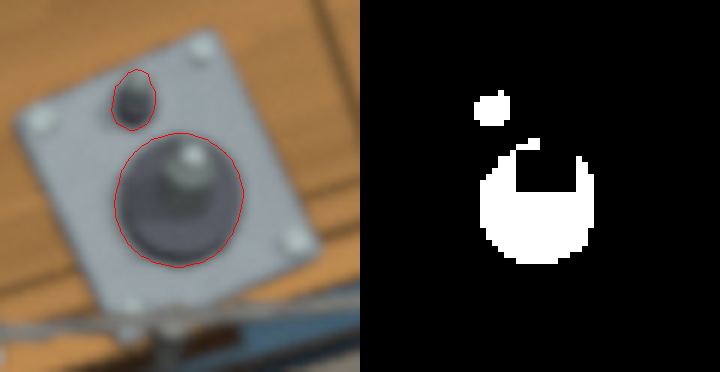

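```bash
python3 - <<'E'
from fitall import *
base=[(poly_rect(-.053,.053,-.046,.046),.157,1)]
yaws={}
for n in("scene","top"):
    img=cv2.imread(f"pics/{n}0.png")
    hsv=cv2.cvtColor(img,cv2.COLOR_BGR2HSV); s,v=hsv[...,1],hsv[...,2]
    W=np.ones((480,640))
    if n=="scene":
        m=((s<70)&(v>185)); box=(233,216,64,60)
        W[:226]=0; W[226:264,246:285]=0
    else:
        m=((s<80)&(v>112)); box=(326,180,62,62); W[225:]=0; W[:,348:371]*=1; W[190:225,345:372]=0
        
    p,f=fit(n,base,[.68,-.108,.40],box,m,W); print(n,p,f)
    show(n,img,m,W,base,p,box,f"pics/bf_{n}.png")
# restricted shoulder fit
n="scene"; img=cv2.imread("pics/scene0.png"); v=cv2.cvtColor(img,cv2.COLOR_BGR2HSV)[...,2]
for th in (150,175,190):
    W=np.zeros((480,640)); W[226:238,244:287]=1; W[238:250,268:287]=1; W[255:263,264:275]=1
    m=v<th; W[222:228,279:287]=0; W[:232,:249]=0
    box=(235,200,64,76)
    p,f=fit(n,stand_items(),[.663,-.114,.40],box,m,W); print(th,p,f)
show(n,img,m,W,stand_items(),p,box,"pics/sf2.png")
E
```

```text
scene [ 0.67070139 -0.10939496  0.44711536] 102.46630859375
top [ 0.67278632 -0.10953972  0.45118962] 15.46240234375
150 [ 0.66524141 -0.11376995  0.43862783] 58.06884765625
175 [ 0.66289841 -0.11455376  0.44041156] 7.117431640625
190 [ 0.66281441 -0.11457034  0.4443433 ] 7.567138671875
```

View pics/bf_scene.png

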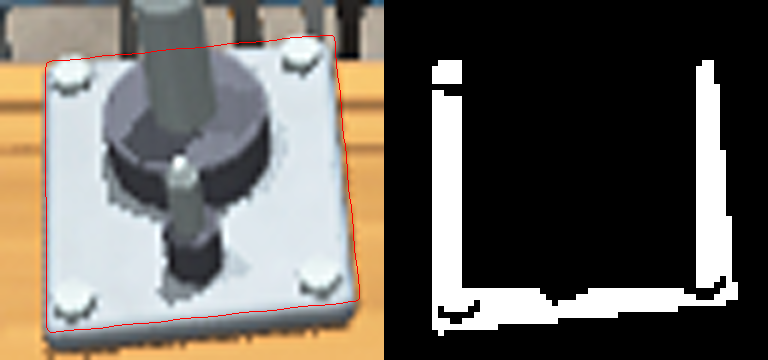

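View pics/bf_top.png

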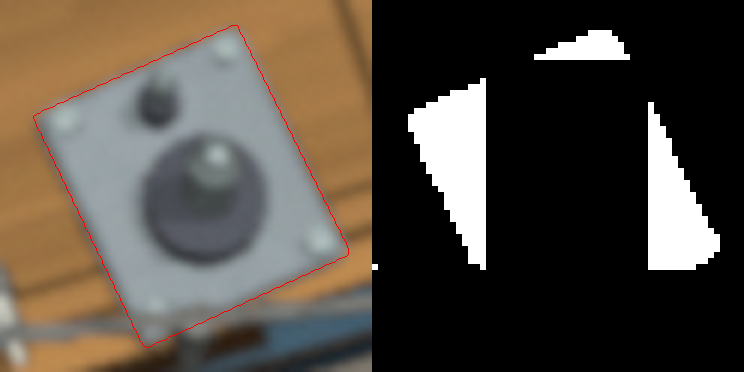

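View pics/sf2.png

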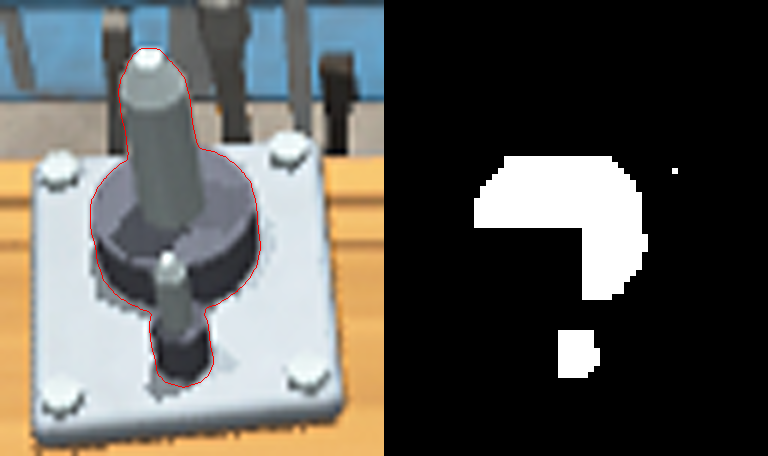

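```bash
cat >> fitall.py <<'E'
def fl_items(B=.145):
    return [(poly_circ(0,0,.034),B+.012,1),(poly_rect(0,.064,-.017,.017),B+.012,1),(poly_circ(.044,0,.00675),B+.012,0),
      cyl(0,0,.02,B+.012,.02,B+.046,0),(poly_circ(0,0,.02),B+.046,1),(poly_circ(0,0,.0118),B+.046,0)]
E
python3 - <<'E'
from fitall import *
A=[]
for n in("scene","top"):
    img=cv2.imread(f"pics/{n}0.png"); A.append(cloud(n,np.load(f"pics/{n}0.npy")).reshape(-1,3))
    hsv=cv2.cvtColor(img,cv2.COLOR_BGR2HSV); s,v=hsv[...,1],hsv[...,2]
    W=np.ones((480,640))
    m=(s<80)&(v>(175 if n=="scene" else 150)); box=(335,255,60,68) if n=="scene" else (255,170,45,50)
    p,f=fit(n,fl_items(),[.697,.08,.4],box,m,W); print(n,p,f)
    show(n,img,m,W,fl_items(),p,box,f"pics/ff_{n}.png")
# bars near stand
A=np.vstack(A); c,s=np.cos(.446),np.sin(.446); q=(A[:,:2]-[.6635,-.1145])@np.array([[c,-s],[s,c]])
m=(A[:,2]>.25)&(abs(q[:,0])<.16)&(abs(q[:,1])<.2); 
for a in np.arange(-.2,.2,.02):
    k=m&(q[:,1]>a)&(q[:,1]<a+.02)
    if k.any(): print(round(a,2),"x max",q[k,0].max().round(3),"z",A[k,2].min().round(3),A[k,2].max().round(3))
E
```

```text
scene [0.6956204  0.08060572 0.61044995] 60.185302734375
top [0.69753427 0.08086828 0.61958976] 257.583251953125
-0.2 x max -0.006 z 0.25 0.403
-0.18 x max -0.011 z 0.251 0.404
-0.16 x max -0.027 z 0.373 0.402
-0.14 x max -0.091 z 0.251 0.261
-0.12 x max -0.088 z 0.25 0.262
-0.04 x max -0.087 z 0.327 0.337
-0.02 x max -0.079 z 0.326 0.337
-0.0 x max -0.074 z 0.329 0.341
0.02 x max -0.067 z 0.302 0.34
0.04 x max -0.06 z 0.251 0.34
0.06 x max -0.054 z 0.333 0.341
0.08 x max -0.048 z 0.334 0.343
0.1 x max -0.04 z 0.335 0.343
0.12 x max -0.038 z 0.337 0.344
0.16 x max 0.006 z 0.25 0.315
0.18 x max 0.015 z 0.25 0.323
```

View pics/ff_scene.png

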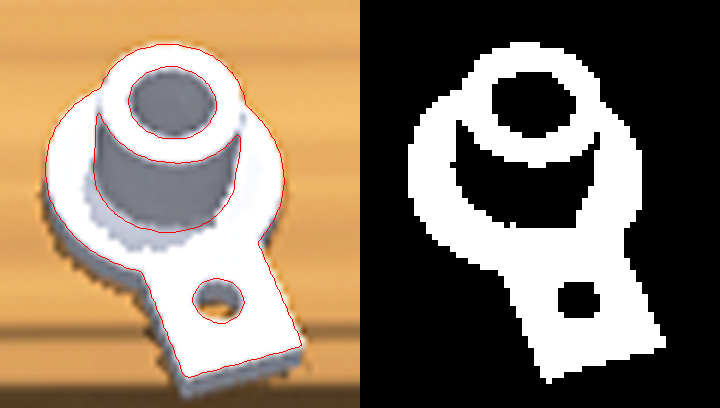

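```bash
cat >> h.py <<'E'
def rel(p,yaw,tilt=None):
    o=readout.observe(); p0=o["tcp_pos"]; R0=R.from_euler("xyz",o["ee_rot"])
    R1=R.from_euler("xyz",[-np.pi/2,0,yaw])
    if tilt is not None: R1=R.from_rotvec(tilt)*R1
    s=R0.inv().apply(np.array(p)-p0)/.6; t=(R0.inv()*R1).as_rotvec()/1.5
    print("xyz",s.round(4).tolist(),"turn",t.round(4).tolist(),"| now",p0.round(4),o["ee_rot"].round(4),"dist",np.linalg.norm(s)*600,"t",o["time_s"])
E
python3 - <<'E'
from h import *
A=np.vstack([cloud(n,np.load(f"pics/{n}0.npy")).reshape(-1,3) for n in("scene","top")])
c,s=np.cos(.552),np.sin(.552); q=(A[:,:2]-[.5455,.243])@np.array([[c,-s],[s,c]])
for a in np.arange(-.1,.1,.02):
    k=(A[:,2]>.2)&(q[:,1]>a)&(q[:,1]<a+.02)&(abs(q[:,0])<.1)
    if k.any(): print(round(a,2),"xmax",np.sort(q[k,0])[-3:].round(3),A[k][np.argsort(q[k,0])[-3:],2].round(3))
rel([.244,-.493,.42],-2.683)
E
```

```text
-0.02 xmax [-0.041 -0.041 -0.04 ] [0.234 0.208 0.222]
0.0 xmax [-0.03  -0.03  -0.029] [0.24 0.24 0.24]
0.02 xmax [-0.029 -0.029 -0.029] [0.24  0.242 0.243]
0.04 xmax [-0.044 -0.044 -0.041] [0.243 0.243 0.241]
xyz [-0.0007, -0.4113, 0.0003] turn [0.0013, 0.0002, -0.0001] | now [ 0.2434 -0.4926  0.1732] [-1.5727e+00  2.0000e-04 -2.6828e+00] dist 246.7601440127685 t 0.1
```

play_rows([
  {"xyz":[0,-0.08,0],"turn":[0,0,0]},
  {"xyz":[0,-0.16,0],"turn":[0,0,0]},
  {"xyz":[0,-0.24,0],"turn":[0,0,0]},
  {"xyz":[0,-0.32,0],"turn":[0,0,0]},
  {"xyz":[0,-0.39,0],"turn":[0,0,0]},
  {"xyz":[0,-0.41,0],"turn":[0,0,0]},
  {"xyz":[0,-0.41,0],"turn":[0,0,0]},
  {"xyz":[0,-0.41,0],"turn":[0,0,0]},
], jaw=1)

```text
time_s: 0.9
tcp_pos: [0.2436, -0.4932, 0.4179]
ee_rot: [-1.575, 0.0, -2.683]
wrist_force: [-0.0, -1.4, -0.3]
opening: 0.0939
```

```bash
python3 - <<'E'
from h import *
# grip pt plate x +17mm, using mean of cams
x,y,w=.546,.243,.552
g=np.array([x+.017*np.cos(w),y+.017*np.sin(w)]); print(g)
rel([g[0],g[1],.42],w-np.pi)
print(readout.observe()["q"].round(3),readout.observe()["wrist_force"].round(2))
E
```

```text
[0.56047512 0.25191465]
xyz [-1.0235, 0.0003, -0.8795] turn [0.0026, -0.0622, -0.0004] | now [ 0.2436 -0.4932  0.4179] [-1.5747e+00  3.0000e-04 -2.6828e+00] dist 809.6959281730393 t 0.9
[-1.215  0.184  0.773 -0.     2.189 -0.103] [-0.01 -1.36 -0.33]
```

play_rows([
  {"xyz":[-0.06,0,-0.05],"turn":[0,0,0]},
  {"xyz":[-0.12,0,-0.1],"turn":[0,0,0]},
  {"xyz":[-0.18,0,-0.155],"turn":[0,0,0]},
  {"xyz":[-0.24,0,-0.206],"turn":[0,-0.02,0]},
  {"xyz":[-0.3,0,-0.258],"turn":[0,-0.03,0]},
  {"xyz":[-0.36,0,-0.31],"turn":[0,-0.04,0]},
  {"xyz":[-0.42,0,-0.36],"turn":[0,-0.05,0]},
  {"xyz":[-0.48,0,-0.41],"turn":[0,-0.06,0]},
])

```text
time_s: 1.7
tcp_pos: [0.3927, -0.143, 0.4165]
ee_rot: [-1.578, -0.001, -2.593]
wrist_force: [0.7, 0.0, 0.1]
opening: 0.0942
```

```bash
python3 - <<'E'
from h import *
rel([.5605,.252,.42],.552-np.pi)
E
```

```text
xyz [-0.5822, -0.0035, -0.4156] turn [0.0049, -0.002, 0.0009] | now [ 0.3927 -0.143   0.4165] [-1.5781e+00 -1.4000e-03 -2.5926e+00] dist 429.18000006954344 t 1.7
```

play_rows([
  {"xyz":[-0.067,0,-0.048],"turn":[0.002,0,0]},
  {"xyz":[-0.134,0,-0.096],"turn":[0.005,0,0]},
  {"xyz":[-0.2,-0.001,-0.143],"turn":[0.005,-0.002,0]},
  {"xyz":[-0.267,-0.002,-0.19],"turn":[0.005,-0.002,0]},
  {"xyz":[-0.334,-0.003,-0.238],"turn":[0.005,-0.002,0]},
  {"xyz":[-0.4,-0.003,-0.286],"turn":[0.005,-0.002,0]},
  {"xyz":[-0.467,-0.003,-0.333],"turn":[0.005,-0.002,0]},
  {"xyz":[-0.534,-0.003,-0.381],"turn":[0.005,-0.002,0]},
])

```text
time_s: 2.5
tcp_pos: [0.5466, 0.2211, 0.4169]
ee_rot: [-1.572, -0.006, -2.589]
wrist_force: [0.8, 0.0, 0.9]
opening: 0.0939
```

```bash
python3 - <<'E'
from h import *
rel([.5605,.252,.30],.552-np.pi)
p,d=imaging.capture("scene"); cv2.imwrite("pics/a1.png",p)
E
```

```text
xyz [-0.0479, 0.1945, -0.0315] turn [0.0006, 0.0001, 0.0039] | now [0.5466 0.2211 0.4169] [-1.5716 -0.0059 -2.5894] dist 121.67963712558864 t 2.5
```

View pics/a1.png

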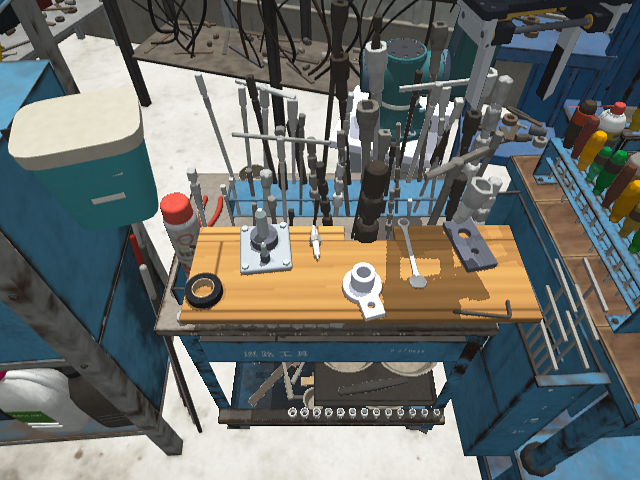

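play_rows([
  {"xyz":[-0.024,0.03,-0.016],"turn":[0,0,0]},
  {"xyz":[-0.048,0.07,-0.0315],"turn":[0,0,0.004]},
  {"xyz":[-0.048,0.11,-0.0315],"turn":[0,0,0.004]},
  {"xyz":[-0.048,0.15,-0.0315],"turn":[0,0,0.004]},
  {"xyz":[-0.048,0.19,-0.0315],"turn":[0,0,0.004]},
  {"xyz":[-0.048,0.195,-0.0315],"turn":[0,0,0.004]},
  {"xyz":[-0.048,0.195,-0.0315],"turn":[0,0,0.004]},
  {"xyz":[-0.048,0.195,-0.0315],"turn":[0,0,0.004]},
])

```text
time_s: 3.35
tcp_pos: [0.5622, 0.2591, 0.2955]
ee_rot: [-1.576, -0.002, -2.581]
wrist_force: [0.2, -0.5, -0.2]
opening: 0.0939
```

```bash
python3 - <<'E'
from h import *
rel([.5605,.252,.205],.552-np.pi)
p,d=imaging.capture("scene"); cv2.imwrite("pics/a2.png",p[:340,300:640]); np.save("pics/a2.npy",d)
E
```

```text
xyz [0.0083, 0.1508, 0.0093] turn [0.0038, 0.0056, 0.0017] | now [0.5622 0.2591 0.2955] [-1.5765e+00 -2.5000e-03 -2.5812e+00] dist 90.78036149613669 t 3.35
```

View pics/a2.png

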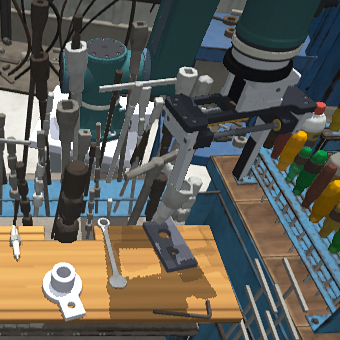

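play_rows([
  {"xyz":[0.004,0.03,0.004],"turn":[0,0.003,0]},
  {"xyz":[0.008,0.06,0.009],"turn":[0.004,0.005,0.002]},
  {"xyz":[0.008,0.09,0.009],"turn":[0.004,0.0055,0.002]},
  {"xyz":[0.008,0.12,0.009],"turn":[0.004,0.0055,0.002]},
  {"xyz":[0.008,0.15,0.009],"turn":[0.004,0.0055,0.002]},
  {"xyz":[0.008,0.15,0.009],"turn":[0.004,0.0055,0.002]},
  {"xyz":[0.008,0.15,0.009],"turn":[0.004,0.0055,0.002]},
  {"xyz":[0.008,0.15,0.009],"turn":[0.004,0.0055,0.002]},
])

```text
time_s: 4.2
tcp_pos: [0.5618, 0.2527, 0.2083]
ee_rot: [-1.569, 0.005, -2.59]
wrist_force: [0.0, 0.1, 0.5]
opening: 0.0939
```

```bash
python3 - <<'E'
from h import *
p,d=imaging.capture("scene"); cv2.imwrite("pics/a3.png",cv2.resize(p[100:300,380:600],None,fx=3,fy=3))
rel([.5605,.252,.155],.552-np.pi); print(readout.observe()["dq"].round(3))
E
```

```text
xyz [0.0029, 0.0888, -0.0003] turn [-0.0009, 0.0001, -0.0035] | now [0.5618 0.2527 0.2083] [-1.5694  0.0052 -2.5895] dist 53.297915901304634 t 4.25
[-0.001 -0.002  0.007  0.    -0.001  0.   ]
```

View pics/a3.png

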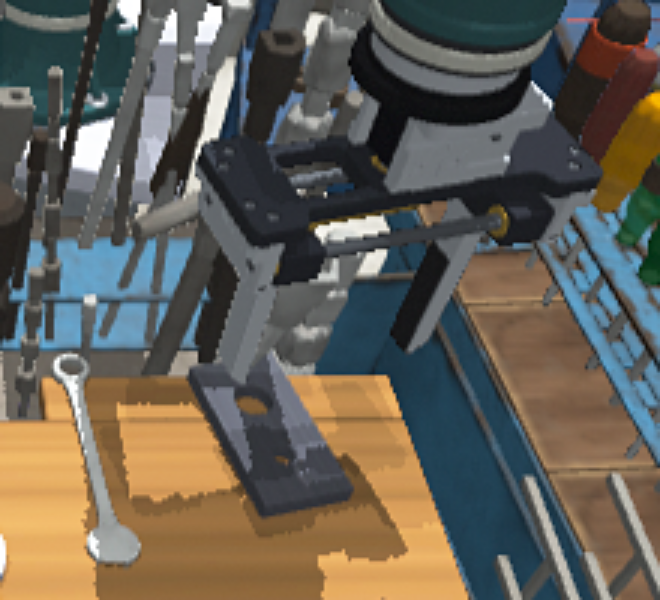

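play_rows([
  {"xyz":[0.003,0.015,0],"turn":[0,0,-0.003]},
  {"xyz":[0.003,0.03,0],"turn":[-0.001,0,-0.0035]},
  {"xyz":[0.003,0.045,0],"turn":[-0.001,0,-0.0035]},
  {"xyz":[0.003,0.06,0],"turn":[-0.001,0,-0.0035]},
  {"xyz":[0.003,0.073,0],"turn":[-0.001,0,-0.0035]},
  {"xyz":[0.003,0.082,0],"turn":[-0.001,0,-0.0035]},
  {"xyz":[0.003,0.086,0],"turn":[-0.001,0,-0.0035]},
  {"xyz":[0.003,0.086,0],"turn":[-0.001,0,-0.0035]},
])

```text
time_s: 5.05
tcp_pos: [0.5604, 0.2517, 0.1562]
ee_rot: [-1.571, -0.001, -2.589]
wrist_force: [0.5, -0.4, -0.0]
opening: 0.0942
```

```bash
python3 - <<'E'
from h import *
p,d=imaging.capture("scene"); cv2.imwrite("pics/a4.png",cv2.resize(p[150:300,400:560],None,fx=4,fy=4))
rel([.5605,.252,.155],.552-np.pi); o=readout.observe();print(o["dq"].round(3),o["wrist_force"].round(2))
E
```

```text
xyz [0.0, 0.0029, -0.0003] turn [0.0001, 0.0001, -0.0001] | now [0.5606 0.2519 0.1567] [-1.5709e+00  2.0000e-04 -2.5894e+00] dist 1.7561402843631808 t 5.1
[ 0.001 -0.005 -0.011  0.001  0.001 -0.002] [-0.71  0.14 -0.47]
```

View pics/a4.png

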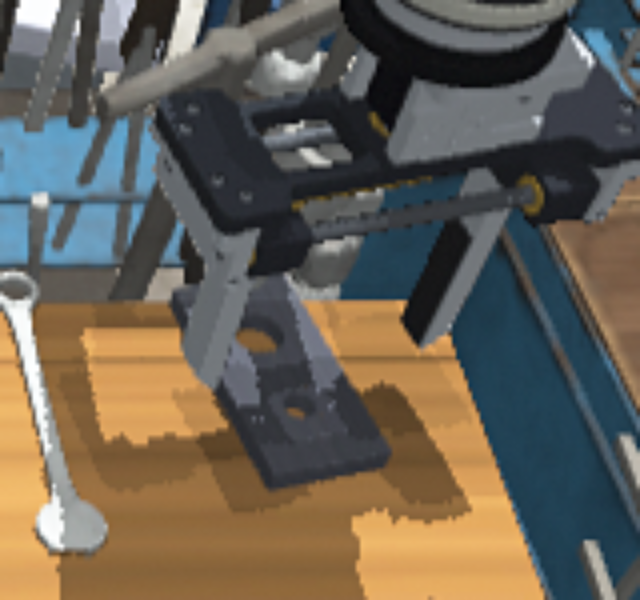

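play_rows([
  {"xyz":[0,0.002,0],"turn":[0,0,0]},
  {"xyz":[0,0.002,0],"turn":[0,0,0]},
  {"xyz":[0,0.002,0],"turn":[0,0,0]},
  {"xyz":[0,0.002,0],"turn":[0,0,0]},
  {"xyz":[0,0.002,0],"turn":[0,0,0]},
  {"xyz":[0,0.002,0],"turn":[0,0,0]},
  {"xyz":[0,0.002,0],"turn":[0,0,0]},
  {"xyz":[0,0.002,0],"turn":[0,0,0]},
], jaw=0.5, newtons=45)

```text
time_s: 5.9
tcp_pos: [0.5606, 0.2518, 0.1555]
ee_rot: [-1.571, 0.0, -2.589]
wrist_force: [-0.4, 0.4, 0.5]
opening: 0.0472
```

```bash
python3 - <<'E'
from h import *
p,d=imaging.capture("scene"); cv2.imwrite("pics/a5.png",cv2.resize(p[150:300,400:560],None,fx=4,fy=4))
o=readout.observe();print(o)
p,d=imaging.capture("top"); cv2.imwrite("pics/a5t.png",cv2.resize(p[180:330,130:290],None,fx=4,fy=4))
E
```

```text
{'time_s': 5.95, 'q': array([3.29875127e-01, 2.35376230e-01, 1.23845767e+00, 1.08697833e-04,
       1.66765547e+00, 1.34858141e+00]), 'dq': array([ 1.15431001e-03, -1.60192468e-03,  3.36434029e-05,  6.45701232e-04,
        2.65140408e-04,  2.15423141e-03]), 'effort': array([ 5.83276669e-04, -4.03287256e+01, -3.03101027e+01,  3.23655037e-02,
       -6.91214902e-02, -2.40093794e-05]), 'tcp_pos': array([0.56060915, 0.25181366, 0.1555435 ]), 'ee_rot': array([-1.57087909e+00,  1.24582440e-04, -2.58949210e+00]), 'wrist_force': array([-0.80813287,  0.65741487, -0.72423113]), 'ft_torque': array([-0.00067102,  0.01422413,  0.04277238]), 'opening': 0.04672815781467689}
```

View pics/a5.png

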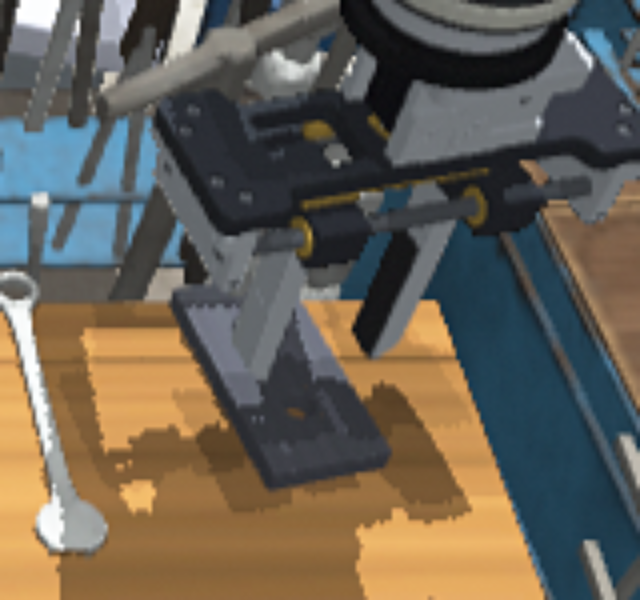

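View pics/a5t.png

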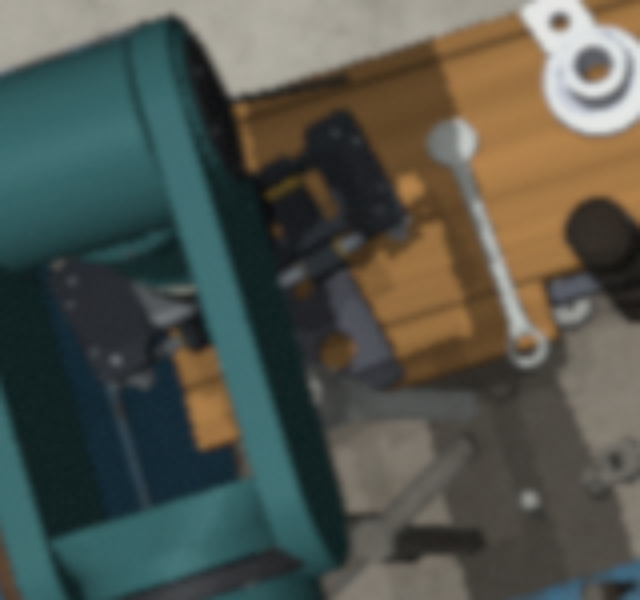

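```bash
python3 - <<'E'
from h import *
p,d=imaging.capture("scene"); np.save("pics/a6.npy",d); P=cloud("scene",d)
w=.552;c,s=np.cos(w),np.sin(w)
for X,Y in [(270,370),(265,350),(270,300),(370,345),(385,320),(405,280),(285,150),(500,150)]:
    u,v=400+X//4,150+Y//4; q=P[v,u]; l=(q[:2]-[.5606,.2518])@np.array([[c,-s],[s,c]])
    print((X,Y),(u,v),q.round(4),"rel tcp",l.round(4))
E
```

```text
(270, 370) (467, 242) [0.5775 0.2351 0.1902] rel tcp [ 0.0057 -0.023 ]
(265, 350) (466, 237) [0.5849 0.2295 0.2101] rel tcp [ 0.009  -0.0317]
(270, 300) (467, 225) [0.584  0.2243 0.2382] rel tcp [ 0.0055 -0.0357]
(370, 345) (492, 236) [0.5525 0.2745 0.1929] rel tcp [0.005  0.0236]
(385, 320) (496, 230) [0.5519 0.2766 0.2091] rel tcp [0.0056 0.0257]
(405, 280) (501, 220) [0.5528 0.277  0.236 ] rel tcp [0.0066 0.0256]
(285, 150) (471, 187) [0.5714 0.2117 0.3094] rel tcp [-0.0119 -0.0398]
(500, 150) (525, 187) [0.5659 0.2858 0.3266] rel tcp [0.0224 0.0262]
```

```bash
python3 - <<'E'
from h import *
p,d=imaging.capture("top"); np.save("pics/a6t.npy",d); P=cloud("top",d)
w=.552;c,s=np.cos(w),np.sin(w)
for X,Y in [(350,140),(370,200),(400,225),(110,320),(140,380),(360,320),(450,200)]:
    u,v=130+X//4,180+Y//4; q=P[v,u]; l=(q[:2]-[.5606,.2518])@np.array([[c,-s],[s,c]])
    print((X,Y),(u,v),q.round(4),"rel tcp",l.round(4))
d=np.load("pics/a6.npy");P=cloud("scene",d); l=(P[...,:2]-[.5606,.2518])@np.array([[c,-s],[s,c]])
for x in (-1,1):
  m=(abs(l[...,0])<.02)&(x*l[...,1]>.012)&(abs(l[...,1])<.06)&(P[...,2]>.165)&(P[...,2]<.32)
  print(x,np.percentile(P[m][:,2],[0,1,5,50,95,100]).round(4),m.sum())
  h=np.histogram(P[m][:,2],np.arange(.165,.325,.01)); print(h[0])
E
```

```text
(350, 140) (217, 215) [0.6167 0.1904 0.3277] rel tcp [ 0.0156 -0.0817]
(370, 200) (222, 230) [0.5853 0.1783 0.3277] rel tcp [-0.0175 -0.0755]
(400, 225) (230, 236) [0.5759 0.1644 0.3121] rel tcp [-0.0328 -0.0824]
(110, 320) (157, 260) [0.5208 0.3074 0.3285] rel tcp [-0.0048  0.0682]
(140, 380) (165, 275) [0.4931 0.2979 0.3014] rel tcp [-0.0333  0.0746]
(360, 320) (220, 260) [0.5459 0.218  0.1549] rel tcp [-0.0303 -0.021 ]
(450, 200) (242, 230) [0.6217 0.1703 0.1462] rel tcp [ 0.0093 -0.1014]
-1 [0.1877 0.1935 0.2004 0.2529 0.3178 0.3199] 603
[  0   0   9  45  52  49  51  54  52  40  10   0   4  13 173]
1 [0.1857 0.1886 0.1946 0.2414 0.3077 0.3125] 566
[ 0  0 32 48 55 56 55 58 60 47 38 21 27 24 45]
```

play_rows([
  {"xyz":[0,0,0],"turn":[0,0,0]},
  {"xyz":[0,0,0],"turn":[0,0,0]},
  {"xyz":[0,0,0],"turn":[0,0,0]},
  {"xyz":[0,0.01,0],"turn":[0,0,0]},
  {"xyz":[0,0.02,0],"turn":[0,0,0]},
  {"xyz":[0,0.03,0],"turn":[0,0,0]},
  {"xyz":[0,0.035,0],"turn":[0,0,0]},
  {"xyz":[0,0.035,0],"turn":[0,0,0]},
], jaw=1)

```text
time_s: 6.9
tcp_pos: [0.5601, 0.2517, 0.1334]
ee_rot: [-1.571, -0.002, -2.589]
wrist_force: [-0.6, -0.3, -1.1]
opening: 0.0942
```

```bash
cat >> h.py <<'E'
def tips(p,w,n="scene",save=None):
    pic,d=imaging.capture(n); P=cloud(n,d); c,s=np.cos(w),np.sin(w); l=(P[...,:2]-np.array(p))@np.array([[c,-s],[s,c]])
    if save: np.save(save,d)
    return pic,P,l
E
python3 - <<'E'
from h import *
pic,P,l=tips([.5606,.2518],.552)
cv2.imwrite("pics/a7.png",cv2.resize(pic[150:300,400:560],None,fx=4,fy=4))
for x in (-1,1):
  m=(abs(l[...,0])<.02)&(x*l[...,1]>.035)&(abs(l[...,1])<.07)&(P[...,2]>.149)&(P[...,2]<.24)
  print(x,np.percentile(P[m][:,2],[0,1,5]).round(4)); print(np.histogram(P[m][:,2],np.arange(.145,.205,.005))[0])
o=readout.observe(); print(o["tcp_pos"],o["wrist_force"],o["opening"])
E
```

```text
-1 [0.1666 0.1686 0.1744]
[ 0  0  0  0  5 11 21 23 21 21 25]
1 [0.1631 0.165  0.1706]
[ 0  0  0  4 12 23 27 21 25 28 24]
[0.5603969  0.25174855 0.13401063] [ 0.23914019 -0.46387411  0.0020771 ] 0.0943816580004308
```

View pics/a7.png

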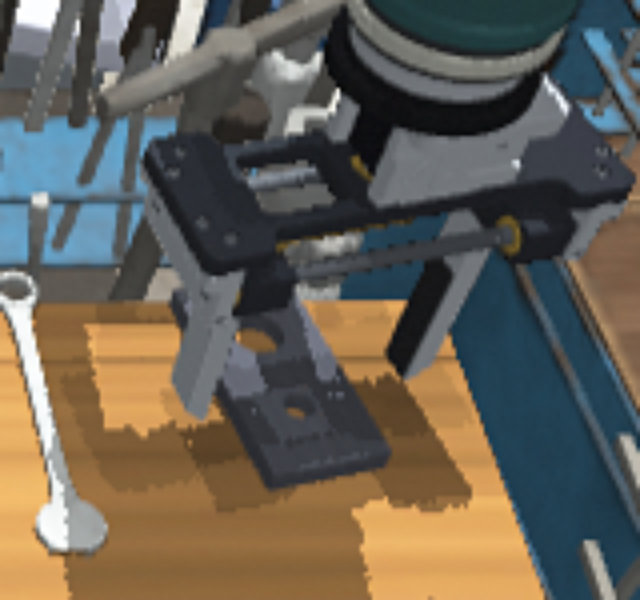

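play_rows([
  {"xyz":[0,0.006,0],"turn":[0,0,0]},
  {"xyz":[0,0.012,0],"turn":[0,0,0]},
  {"xyz":[0,0.018,0],"turn":[0,0,0]},
  {"xyz":[0,0.022,0],"turn":[0,0,0]},
  {"xyz":[0,0.026,0],"turn":[0,0,0]},
  {"xyz":[0,0.027,0],"turn":[0,0,0]},
  {"xyz":[0,0.027,0],"turn":[0,0,0]},
  {"xyz":[0,0.027,0],"turn":[0,0,0]},
])

```text
time_s: 7.75
tcp_pos: [0.5604, 0.2518, 0.118]
ee_rot: [-1.571, -0.0, -2.589]
wrist_force: [-0.5, 0.6, -0.2]
opening: 0.094
```

```bash
python3 - <<'E'
from h import *
pic,P,l=tips([.5606,.2518],.552)
cv2.imwrite("pics/a8.png",cv2.resize(pic[150:300,400:560],None,fx=4,fy=4))
for x in (-1,1):
  m=(abs(l[...,0])<.02)&(x*l[...,1]>.035)&(abs(l[...,1])<.07)&(P[...,2]>.149)&(P[...,2]<.24)
  print(x,np.percentile(P[m][:,2],[0,1,5]).round(4)); print(np.histogram(P[m][:,2],np.arange(.145,.205,.005))[0])
o=readout.observe(); print(o["tcp_pos"],o["wrist_force"],o["opening"])
E
```

```text
-1 [0.1515 0.1534 0.1592]
[ 0  4 12 19 21 20 24 23 23 20 20]
1 [0.1495 0.1516 0.1554]
[ 1 15 25 23 22 25 26 22 25 26 27]
[0.56049933 0.25178432 0.11801642] [-0.92247439 -0.24423693 -0.31327716] 0.09404107030089093
```

View pics/a8.png

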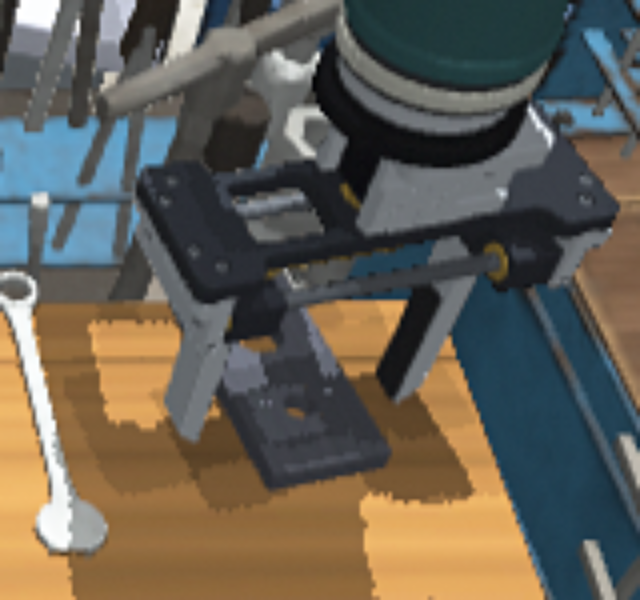

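play_rows([
  {"xyz":[0,0.001,0],"turn":[0,0,0]},
  {"xyz":[0,0.001,0],"turn":[0,0,0]},
  {"xyz":[0,0.001,0],"turn":[0,0,0]},
  {"xyz":[0,0.001,0],"turn":[0,0,0]},
  {"xyz":[0,0.001,0],"turn":[0,0,0]},
  {"xyz":[0,0.001,0],"turn":[0,0,0]},
  {"xyz":[0,0.001,0],"turn":[0,0,0]},
  {"xyz":[0,0.001,0],"turn":[0,0,0]},
], jaw=0.4, newtons=45)

```text
time_s: 8.6
tcp_pos: [0.5603, 0.2521, 0.1174]
ee_rot: [-1.572, -0.0, -2.589]
wrist_force: [-0.8, 1.8, -0.1]
opening: 0.0555
```

play_rows([
  {"xyz":[0,-0.015,0],"turn":[0,0,0]},
  {"xyz":[0,-0.05,0],"turn":[0,0,0]},
  {"xyz":[0,-0.11,0],"turn":[0,0,0]},
  {"xyz":[0,-0.18,0],"turn":[0,0,0]},
  {"xyz":[0,-0.25,0],"turn":[0,0,0]},
  {"xyz":[0,-0.32,0],"turn":[0,0,0]},
  {"xyz":[0,-0.38,0],"turn":[0,0,0]},
  {"xyz":[0,-0.4,0],"turn":[0,0,0]},
])

```text
time_s: 9.4
tcp_pos: [0.5612, 0.2518, 0.3628]
ee_rot: [-1.569, 0.007, -2.59]
wrist_force: [1.2, 0.3, -3.1]
opening: 0.0554
```

```bash
python3 - <<'E'
from h import *
p,d=imaging.capture("scene"); cv2.imwrite("pics/a9.png",p)
w=.446; S_=np.array([.6635,-.1145]); g=S_+.039*np.array([np.cos(w),np.sin(w)]); print(g)
rel([g[0],g[1],.36],w-np.pi); o=readout.observe(); print(o["wrist_force"],o["ft_torque"],o["opening"])
E
```

```text
[ 0.69868501 -0.09767695]
xyz [0.1107, 0.0052, 0.6161] turn [-0.0008, 0.0705, -0.0053] | now [0.5614 0.2519 0.363 ] [-1.5691  0.0079 -2.5898] dist 375.59201575150723 t 9.45
[ 0.17982586 -0.48286981 -3.07584805] [ 0.02819844 -0.04104663  0.02344617] 0.05553869625098504
```

View pics/a9.png

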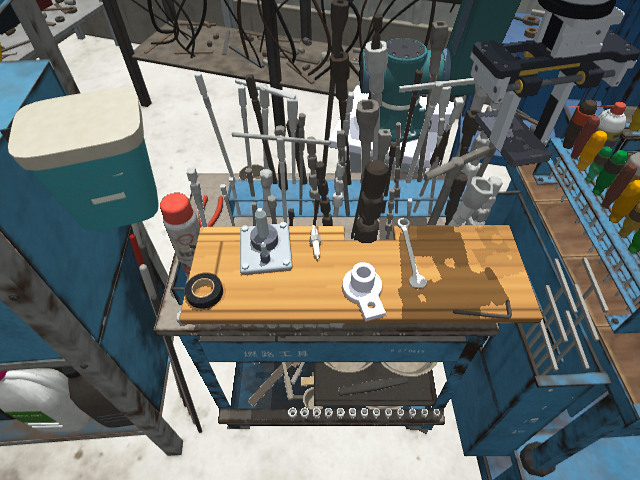

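play_rows([
  {"xyz":[0.008,0,0.04],"turn":[0,0.005,-0.002]},
  {"xyz":[0.02,0,0.11],"turn":[0,0.01,-0.005]},
  {"xyz":[0.034,0.002,0.19],"turn":[0,0.02,-0.005]},
  {"xyz":[0.048,0.004,0.27],"turn":[0,0.03,-0.005]},
  {"xyz":[0.062,0.005,0.345],"turn":[0,0.04,-0.005]},
  {"xyz":[0.076,0.005,0.42],"turn":[0,0.05,-0.005]},
  {"xyz":[0.09,0.005,0.5],"turn":[0,0.06,-0.005]},
  {"xyz":[0.104,0.005,0.57],"turn":[0,0.07,-0.005]},
])

```text
time_s: 10.25
tcp_pos: [0.6879, -0.0746, 0.358]
ee_rot: [-1.571, -0.002, -2.697]
wrist_force: [2.0, 0.3, -3.6]
opening: 0.0554
```

```bash
python3 - <<'E'
from h import *
p,d=imaging.capture("scene")
rel([.6987,-.0977,.28],.446-np.pi)
E
```

```text
xyz [-0.0039, 0.1251, 0.0288] turn [-0.0021, -0.0077, 0.0039] | now [ 0.6896 -0.0826  0.355 ] [-1.5677 -0.0059 -2.7072] dist 77.03610047710512 t 10.3
```

play_rows([
  {"xyz":[-0.002,0.02,0.014],"turn":[-0.001,-0.004,0.002]},
  {"xyz":[-0.004,0.05,0.029],"turn":[-0.002,-0.0077,0.004]},
  {"xyz":[-0.004,0.08,0.029],"turn":[-0.002,-0.0077,0.004]},
  {"xyz":[-0.004,0.11,0.029],"turn":[-0.002,-0.0077,0.004]},
  {"xyz":[-0.004,0.14,0.029],"turn":[-0.002,-0.0077,0.004]},
  {"xyz":[-0.004,0.17,0.029],"turn":[-0.002,-0.0077,0.004]},
  {"xyz":[-0.004,0.175,0.029],"turn":[-0.002,-0.0077,0.004]},
  {"xyz":[-0.004,0.175,0.029],"turn":[-0.002,-0.0077,0.004]},
])

```text
time_s: 11.1
tcp_pos: [0.6978, -0.0972, 0.2478]
ee_rot: [-1.573, -0.003, -2.695]
wrist_force: [-0.3, -0.3, -3.7]
opening: 0.0549
```

```bash
python3 - <<'E'
from h import *
p,d=imaging.capture("scene"); cv2.imwrite("pics/b1.png",p); np.save("pics/b1.npy",d)
cv2.imwrite("pics/b1c.png",cv2.resize(p[130:280,200:350],None,fx=4,fy=4,interpolation=cv2.INTER_CUBIC))
p,d=imaging.capture("top"); cv2.imwrite("pics/b1t.png",p)
cv2.imwrite("pics/b1tc.png",cv2.resize(p[140:260,300:440],None,fx=4,fy=4,interpolation=cv2.INTER_CUBIC))
rel([.6987,-.0977,.225],.446-np.pi)
E
```

```text
xyz [0.0002, 0.0429, -0.0001] turn [-0.0005, 0.0003, -0.0006] | now [ 0.6988 -0.0977  0.2507] [-1.5701e+00  8.0000e-04 -2.6951e+00] dist 25.734290557517525 t 11.2
```

View pics/b1c.png

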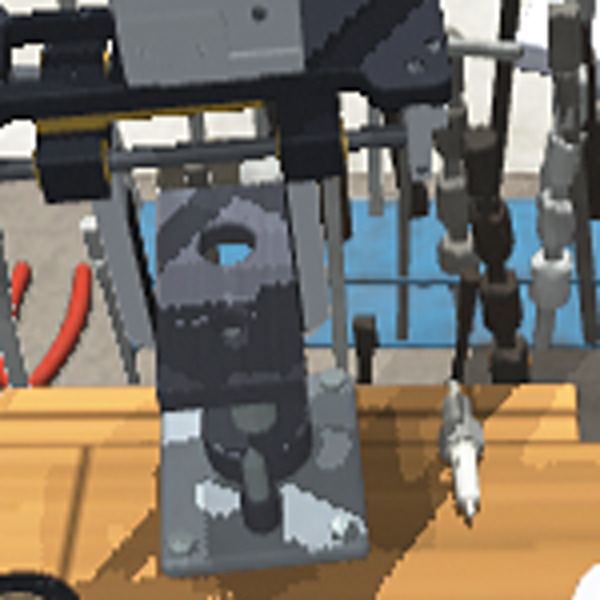

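View pics/b1tc.png

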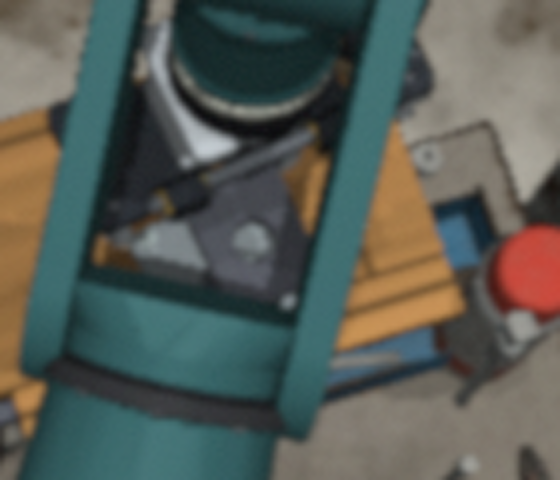

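```bash
cat >> fitall.py <<'E'
def plate_at(zt): return [(poly_rect(-.056,.056,-.028,.028),zt,1),(poly_circ(-.022,0,.01175),zt,0),(poly_circ(.022,0,.00675),zt,0)]
E
python3 - <<'E'
from fitall import *
n="scene"; d=np.load("pics/b1.npy"); P=cloud(n,d); img=cv2.imread("pics/b1.png"); z=P[...,2]
near=np.hypot(P[...,0]-.683,P[...,1]+.105)<.075
k=near&(z>.27)&(z<.31)
# plane fit of top centre
c,s=np.cos(.446),np.sin(.446); l=(P[...,:2]-[.6833,-.105])@np.array([[c,-s],[s,c]])
t=k&(abs(l[...,0])<.045)&(abs(l[...,1])<.02)&(z>.282)
A=np.c_[l[t],np.ones(t.sum())]; print("plane",np.linalg.lstsq(A,z[t],rcond=None)[0],t.sum(),np.median(z[t]))
zt=np.median(z[t])
m=near&(z>zt-.005)&(z<zt+.008); W=np.ones((480,640)); box=(230,165,60,75); W[:178]=0
for q in (zt,):
    p,f=fit(n,plate_at(q),[.6833,-.105,.446],box,m,W); print(p,f)
show(n,img,m,W,plate_at(zt),p,box,"pics/b1f.png")
E
```

```text
plane [0.0072017  0.00036939 0.28756631] 911 0.28770727801748985
[ 0.68572853 -0.10393949  0.4511049 ] 173.7509765625
```

View pics/b1f.png

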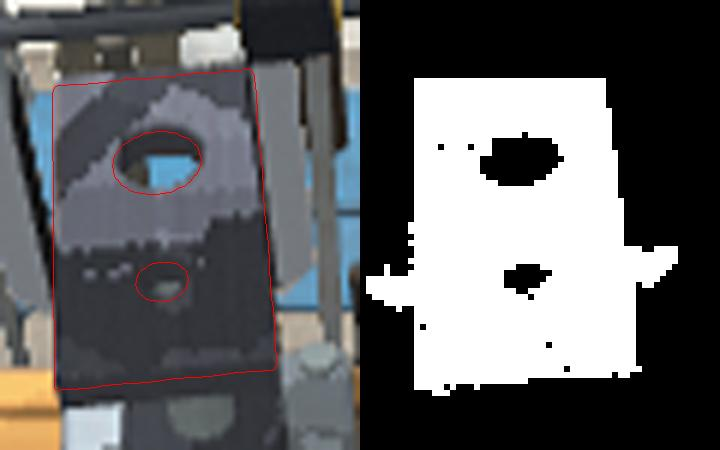

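```bash
python3 - <<'E'
from fitall import *
n="scene"; d=np.load("pics/b1.npy"); P=cloud(n,d); img=cv2.imread("pics/b1.png"); z=P[...,2]
c,s=np.cos(.446),np.sin(.446); l=(P[...,:2]-[.6833,-.105])@np.array([[c,-s],[s,c]])
zp=.28757+.0072*l[...,0]
box=(230,165,60,75)
for lo in (.0015,.002,.003,.005):
    m=(z>zp-lo)&(z<zp+.006)&(np.abs(l[...,0])<.08)
    m=cv2.medianBlur(m.astype(np.uint8),3)>0
    W=np.ones((480,640)); W[:178]=0; W[203:,:240]=0; W[200:220,272:]=0
    p,f=fit(n,plate_at(.2877),[.6833,-.105,.446],box,m,W); print(lo,p,f)
    if lo==.002: show(n,img,m,W,plate_at(.2877),p,box,"pics/b1f.png")
E
```

```text
0.0015 [ 0.68290178 -0.10530324  0.44469091] 45.0693359375
0.002 [ 0.68323241 -0.10490374  0.44895366] 48.55224609375
0.003 [ 0.6840342  -0.10462831  0.44784331] 53.356201171875
0.005 [ 0.68554927 -0.10400475  0.44780639] 83.110107421875
```

View pics/b1f.png

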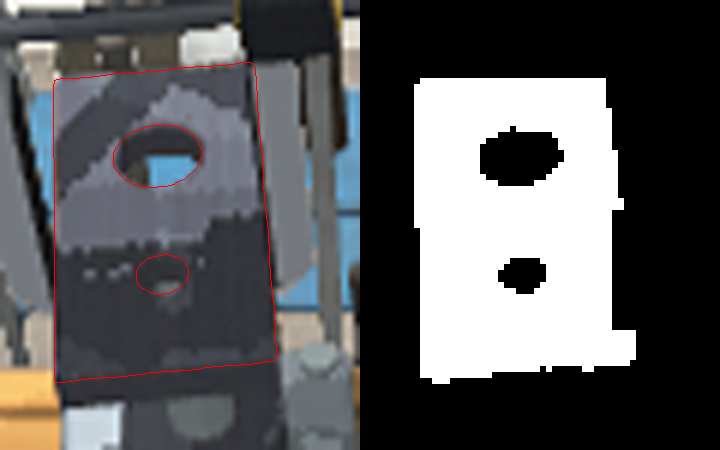

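play_rows([
  {"xyz":[0.001,0.01,0],"turn":[0,0,0]},
  {"xyz":[0.001,0.02,0],"turn":[0,0,0]},
  {"xyz":[0.001,0.03,0],"turn":[0,0,0]},
  {"xyz":[0.001,0.04,0],"turn":[0,0,0]},
  {"xyz":[0.001,0.05,0],"turn":[0,0,0]},
  {"xyz":[0.001,0.05,0],"turn":[0,0,0]},
  {"xyz":[0.001,0.05,0],"turn":[0,0,0]},
  {"xyz":[0.001,0.05,0],"turn":[0,0,0]},
])

```text
time_s: 12.0
tcp_pos: [0.6985, -0.098, 0.2212]
ee_rot: [-1.57, 0.001, -2.695]
wrist_force: [-0.6, 0.7, -3.9]
opening: 0.0554
```

```bash
python3 - <<'E'
from h import *
p,d=imaging.capture("scene"); cv2.imwrite("pics/b2.png",p); np.save("pics/b2.npy",d)
cv2.imwrite("pics/b2c.png",cv2.resize(p[150:280,210:330],None,fx=5,fy=4.6,interpolation=cv2.INTER_CUBIC))
rel([.6982,-.0979,.19],.446-np.pi); print(readout.observe()["wrist_force"])
E
```

```text
xyz [0.0005, 0.0522, -0.0004] turn [-0.0009, 0.0003, -0.0011] | now [ 0.6985 -0.098   0.2213] [-1.5695e+00  1.6000e-03 -2.6951e+00] dist 31.311754706694337 t 12.05
[ 0.02357028 -0.31373777 -3.63931866]
```

View pics/b2c.png

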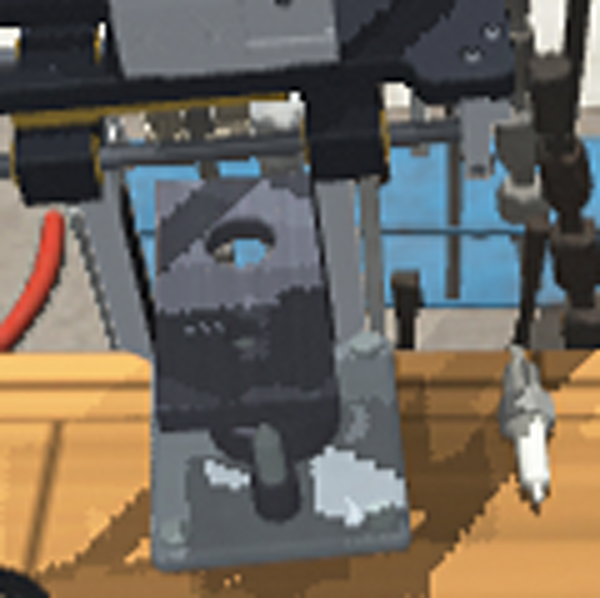

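play_rows([
  {"xyz":[0.0005,0.006,0],"turn":[-0.0005,0,0]},
  {"xyz":[0.0005,0.012,0],"turn":[-0.0005,0,0]},
  {"xyz":[0.0005,0.018,0],"turn":[-0.0005,0,0]},
  {"xyz":[0.0005,0.024,0],"turn":[-0.0005,0,0]},
  {"xyz":[0.0005,0.03,0],"turn":[-0.0005,0,0]},
  {"xyz":[0.0005,0.036,0],"turn":[-0.0005,0,0]},
  {"xyz":[0.0005,0.042,0],"turn":[-0.0005,0,0]},
  {"xyz":[0.0005,0.042,0],"turn":[-0.0005,0,0]},
])

```text
time_s: 12.85
tcp_pos: [0.6979, -0.0981, 0.1951]
ee_rot: [-1.571, 0.0, -2.695]
wrist_force: [-1.0, -0.2, -4.4]
opening: 0.0558
```

```bash
python3 - <<'E'
from h import *
p,d=imaging.capture("scene"); cv2.imwrite("pics/b3.png",p); np.save("pics/b3.npy",d)
cv2.imwrite("pics/b3c.png",cv2.resize(p[150:280,210:330],None,fx=5,fy=4.6,interpolation=cv2.INTER_CUBIC))
rel([.6982,-.0979,.16],.446-np.pi); print(readout.observe()["wrist_force"],readout.observe()["ft_torque"])
E
```

```text
xyz [-0.0003, 0.0594, -0.0002] turn [-0.0, 0.0003, -0.0006] | now [ 0.6981 -0.0981  0.1956] [-1.5707e+00  1.0000e-03 -2.6951e+00] dist 35.61620808522871 t 12.9
[-0.33988017 -0.11071657 -3.14579438] [ 0.02201411 -0.0822717   0.04678671]
```

View pics/b3c.png

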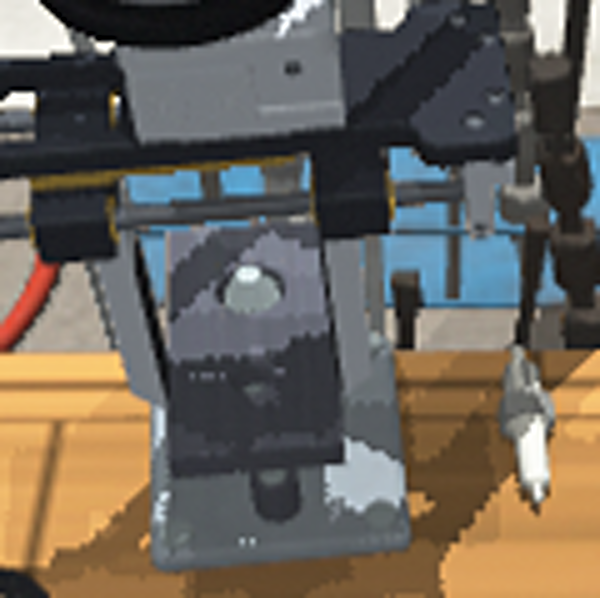

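play_rows([
  {"xyz":[0,0.005,0],"turn":[0,0,0]},
  {"xyz":[0,0.01,0],"turn":[0,0,0]},
  {"xyz":[0,0.015,0],"turn":[0,0,0]},
  {"xyz":[0,0.02,0],"turn":[0,0,0]},
  {"xyz":[0,0.025,0],"turn":[0,0,0]},
  {"xyz":[0,0.03,0],"turn":[0,0,0]},
  {"xyz":[0,0.035,0],"turn":[0,0,0]},
  {"xyz":[0,0.04,0],"turn":[0,0,0]},
])

```text
time_s: 13.7
tcp_pos: [0.6981, -0.0981, 0.1713]
ee_rot: [-1.571, 0.001, -2.695]
wrist_force: [0.3, 0.2, -4.5]
opening: 0.0553
```

```bash
python3 - <<'E'
from h import *
p,d=imaging.capture("scene"); cv2.imwrite("pics/b4.png",p); np.save("pics/b4.npy",d)
cv2.imwrite("pics/b4c.png",cv2.resize(p[150:280,210:330],None,fx=5,fy=4.6,interpolation=cv2.INTER_CUBIC))
rel([.6982,-.0979,.152],.446-np.pi); print(readout.observe()["wrist_force"],readout.observe()["ft_torque"])
E
```

```text
xyz [-0.0006, 0.031, 0.0002] turn [0.0004, 0.0004, -0.0] | now [ 0.6978 -0.098   0.1706] [-1.5715  0.     -2.695 ] dist 18.617298752487148 t 13.75
[ 0.16259949 -0.49188353 -4.89403569] [ 0.00148264 -0.08030068  0.00210271]
```

View pics/b4c.png

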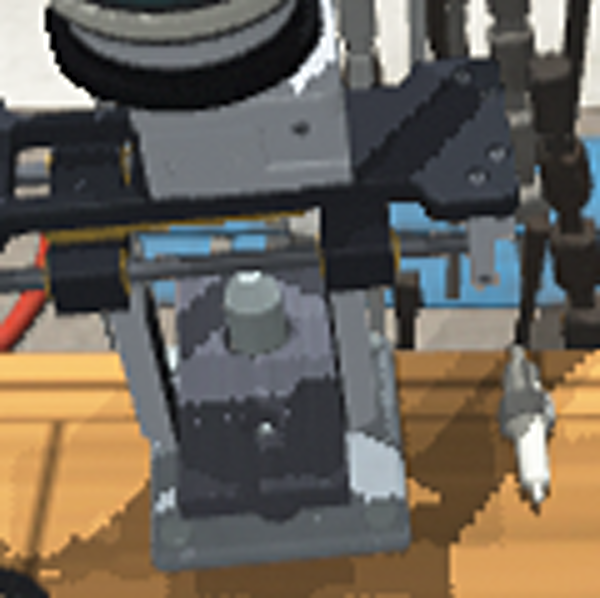

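play_rows([
  {"xyz":[0,0.004,0],"turn":[0,0,0]},
  {"xyz":[0,0.008,0],"turn":[0,0,0]},
  {"xyz":[0,0.012,0],"turn":[0,0,0]},
  {"xyz":[0,0.016,0],"turn":[0,0,0]},
  {"xyz":[0,0.02,0],"turn":[0,0,0]},
  {"xyz":[0,0.024,0],"turn":[0,0,0]},
  {"xyz":[0,0.027,0],"turn":[0,0,0]},
  {"xyz":[0,0.029,0],"turn":[0,0,0]},
])

```text
time_s: 14.55
tcp_pos: [0.6977, -0.098, 0.1529]
ee_rot: [-1.572, -0.0, -2.695]
wrist_force: [-0.3, -0.6, -4.7]
opening: 0.0554
```

```bash
python3 - <<'E'
from h import *
p,d=imaging.capture("scene"); cv2.imwrite("pics/b5.png",p); np.save("pics/b5.npy",d)
cv2.imwrite("pics/b5c.png",cv2.resize(p[150:280,210:330],None,fx=5,fy=4.6,interpolation=cv2.INTER_CUBIC))
P=cloud("scene",d); c,s=np.cos(.446),np.sin(.446); l=(P[...,:2]-[.6826,-.1051])@np.array([[c,-s],[s,c]])
t=(abs(l[...,0]-.015)<.035)&(abs(l[...,1])<.02)&(abs(P[...,2]-.192)<.01); A=np.c_[l[t],np.ones(t.sum())]; print(np.linalg.lstsq(A,P[t][:,2],rcond=None)[0],np.median(P[t][:,2]))
rel([.6982,-.0979,.152],.446-np.pi); print(readout.observe()["wrist_force"],readout.observe()["ft_torque"])
E
```

```text
[-0.00841779  0.00445704  0.19336158] 0.1929853045288027
xyz [-0.0008, 0.0013, 0.0003] turn [0.0007, 0.0003, 0.0003] | now [ 0.6977 -0.0979  0.1528] [-1.5718e+00 -4.0000e-04 -2.6951e+00] dist 0.9157455785368396 t 14.6
[-0.14599858 -0.21335903 -4.06787466] [-0.00228548 -0.0807331   0.0159975 ]
```

View pics/b5c.png

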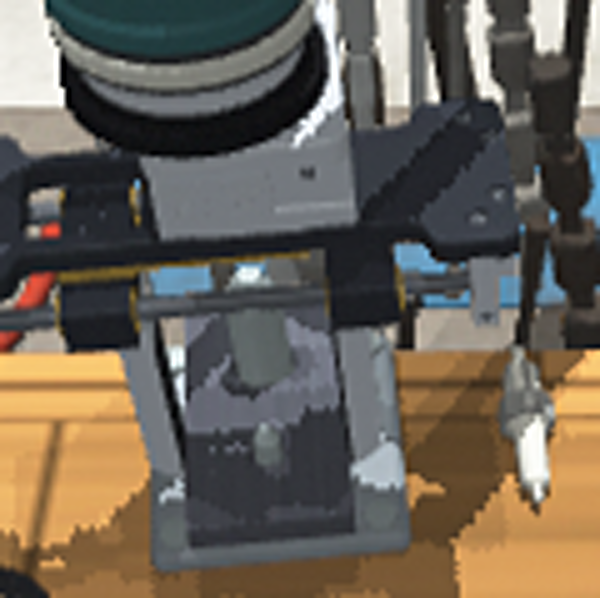

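play_rows([
  {"xyz":[0,0.001,0],"turn":[0,0,0]},
  {"xyz":[0,0.002,0],"turn":[0,0,0]},
  {"xyz":[0,0.003,0],"turn":[0,0,0]},
  {"xyz":[0,0.004,0],"turn":[0,0,0]},
  {"xyz":[0,0.005,0],"turn":[0,0,0]},
  {"xyz":[0,0.006,0],"turn":[0,0,0]},
  {"xyz":[0,0.006,0],"turn":[0,0,0]},
  {"xyz":[0,0.006,0],"turn":[0,0,0]},
])

```text
time_s: 15.4
tcp_pos: [0.6977, -0.098, 0.1495]
ee_rot: [-1.572, -0.0, -2.695]
wrist_force: [0.5, 0.7, -2.1]
opening: 0.0557
```

play_rows([
  {"xyz":[0,0.001,0],"turn":[0,0,0]},
  {"xyz":[0,0.002,0],"turn":[0,0,0]},
  {"xyz":[0,0.003,0],"turn":[0,0,0]},
  {"xyz":[0,0.003,0],"turn":[0,0,0]},
  {"xyz":[0,0.003,0],"turn":[0,0,0]},
  {"xyz":[0,0.003,0],"turn":[0,0,0]},
  {"xyz":[0,0.003,0],"turn":[0,0,0]},
  {"xyz":[0,0.003,0],"turn":[0,0,0]},
])

```text
time_s: 16.2
tcp_pos: [0.6979, -0.0979, 0.1492]
ee_rot: [-1.571, 0.001, -2.695]
wrist_force: [-2.2, 0.8, 6.4]
opening: 0.0553
```

Seated (contact force). Release.

play_rows([
  {"xyz":[0,-0.0005,0],"turn":[0,0,0]},
  {"xyz":[0,-0.0005,0],"turn":[0,0,0]},
  {"xyz":[0,-0.0005,0],"turn":[0,0,0]},
  {"xyz":[0,-0.0005,0],"turn":[0,0,0]},
  {"xyz":[0,-0.0005,0],"turn":[0,0,0]},
  {"xyz":[0,-0.0005,0],"turn":[0,0,0]},
  {"xyz":[0,-0.0005,0],"turn":[0,0,0]},
  {"xyz":[0,-0.0005,0],"turn":[0,0,0]},
], jaw=0.9)

```text
time_s: 17.0
tcp_pos: [0.6979, -0.0979, 0.1495]
ee_rot: [-1.571, 0.001, -2.695]
wrist_force: [0.5, -0.1, 0.2]
opening: 0.0844
```

```bash
python3 - <<'E'
from h import *
p,d=imaging.capture("scene"); cv2.imwrite("pics/b6.png",p); np.save("pics/b6.npy",d)
cv2.imwrite("pics/b6c.png",cv2.resize(p[150:280,210:330],None,fx=5,fy=4.6,interpolation=cv2.INTER_CUBIC))
P=cloud("scene",d); c,s=np.cos(.446),np.sin(.446); l=(P[...,:2]-[.6826,-.1051])@np.array([[c,-s],[s,c]])
t=(abs(l[...,0]-.015)<.035)&(abs(l[...,1])<.02)&(abs(P[...,2]-.189)<.008); A=np.c_[l[t],np.ones(t.sum())]; print(np.linalg.lstsq(A,P[t][:,2],rcond=None)[0],np.median(P[t][:,2]))
o=readout.observe(); print(o["wrist_force"],o["opening"],o["tcp_pos"])
E
```

```text
[-0.02383187  0.00433967  0.18959428] 0.18911246681866684
[ 0.7933537  -0.58064066 -0.15688437] 0.08456845589262314 [ 0.69794739 -0.09793437  0.14951286]
```

View pics/b6c.png

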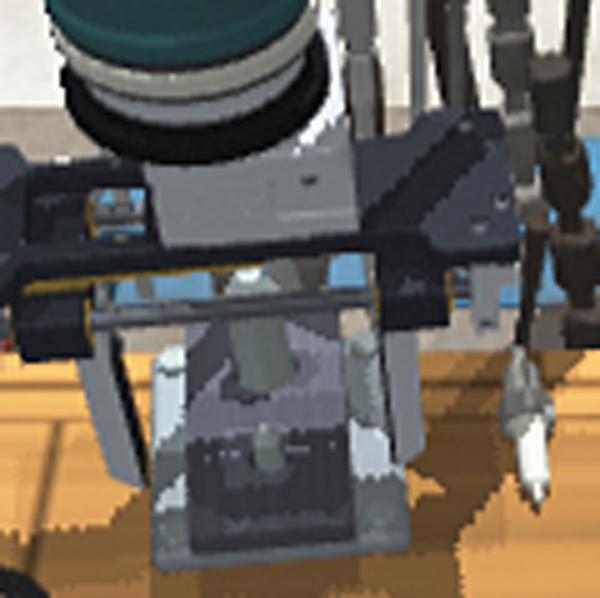

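play_rows([
  {"xyz":[0,-0.02,0],"turn":[0,0,0]},
  {"xyz":[0,-0.06,0],"turn":[0,0,0]},
  {"xyz":[0,-0.12,0],"turn":[0,0,0]},
  {"xyz":[0,-0.18,0],"turn":[0,0,0]},
  {"xyz":[0,-0.24,0],"turn":[0,0,0]},
  {"xyz":[0,-0.3,0],"turn":[0,0,0]},
  {"xyz":[0,-0.33,0],"turn":[0,0,0]},
  {"xyz":[0,-0.33,0],"turn":[0,0,0]},
])

```text
time_s: 17.85
tcp_pos: [0.6984, -0.0982, 0.3531]
ee_rot: [-1.565, 0.009, -2.695]
wrist_force: [-0.1, -0.1, 0.2]
opening: 0.0848
```

```bash
python3 - <<'E'
from fitall import *
n="scene"; img,d=imaging.capture("scene"); cv2.imwrite("pics/b7.png",img); np.save("pics/b7.npy",d)
P=cloud(n,d); z=P[...,2]
c,s=np.cos(.446),np.sin(.446); l=(P[...,:2]-[.6826,-.1051])@np.array([[c,-s],[s,c]])
t=(abs(l[...,0])<.05)&(abs(l[...,1])<.022)&(abs(z-.189)<.006); A=np.c_[l[t],np.ones(t.sum())]; print(np.linalg.lstsq(A,z[t],rcond=None)[0],np.median(z[t]))
x0,y0,w,h=233,205,64,70
pw=plate_at(.189)
ov=cv2.resize(img[y0:y0+h,x0:x0+w],None,fx=8,fy=8,interpolation=cv2.INTER_CUBIC)
r=cv2.resize(render(n,pw,[.6826,-.1051,.446],(x0,y0,w,h)),None,fx=8,fy=8)
cs,_=cv2.findContours((r>.5).astype(np.uint8),cv2.RETR_LIST,cv2.CHAIN_APPROX_NONE); cv2.drawContours(ov,cs,-1,(0,0,255),1)
cv2.imwrite("pics/b7c.png",ov)
# flange grasp: jaw direction -0.3 relative to flange/stand y
w=.610-.3; rel([.6965,.0807,.35],w-np.pi)
E
```

```text
[-0.01740031 -0.00034709  0.18948727] 0.18934197089395555
xyz [-0.1261, -0.0, -0.27] turn [-0.002, 0.091, -0.0036] | now [ 0.6982 -0.0981  0.3501] [-1.5674  0.0052 -2.695 ] dist 178.79802277062223 t 17.9
```

View pics/b7c.png

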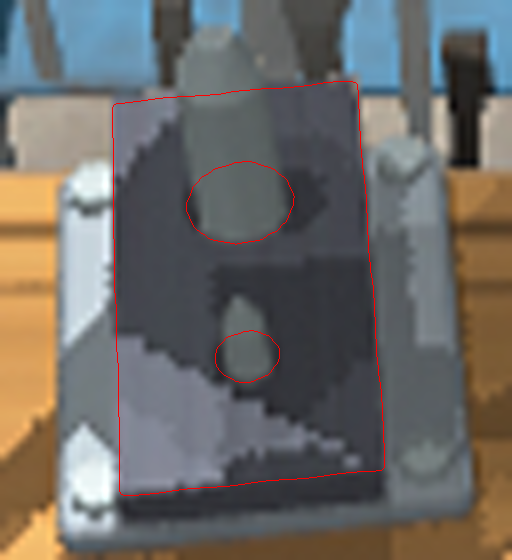

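View pics/b7.png

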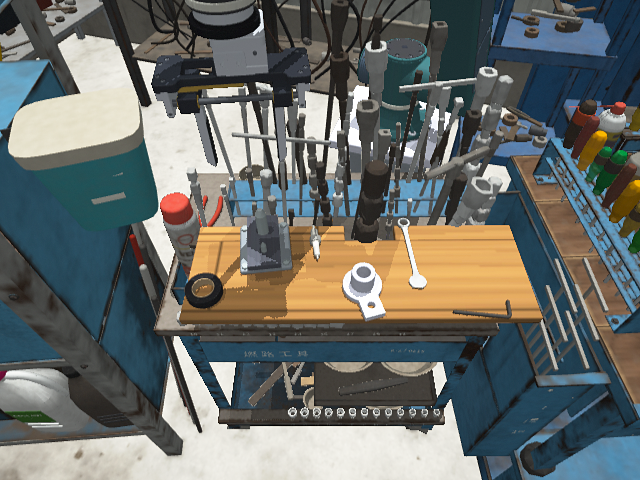

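play_rows([
  {"xyz":[-0.02,0,-0.04],"turn":[-0.002,0.015,-0.003]},
  {"xyz":[-0.04,0,-0.09],"turn":[-0.002,0.03,-0.003]},
  {"xyz":[-0.065,0,-0.14],"turn":[-0.002,0.045,-0.003]},
  {"xyz":[-0.09,0,-0.19],"turn":[-0.002,0.06,-0.003]},
  {"xyz":[-0.11,0,-0.24],"turn":[-0.002,0.08,-0.003]},
  {"xyz":[-0.126,0.0,-0.27],"turn":[-0.002,0.091,-0.003]},
  {"xyz":[-0.126,0.03,-0.27],"turn":[-0.002,0.091,-0.003]},
  {"xyz":[-0.126,0.05,-0.27],"turn":[-0.002,0.091,-0.003]},
], jaw=1)

```text
time_s: 18.7
tcp_pos: [0.6959, 0.082, 0.3168]
ee_rot: [-1.572, -0.003, -2.83]
wrist_force: [0.5, -0.6, -0.1]
opening: 0.0938
```

```bash
python3 - <<'E'
from h import *
p,d=imaging.capture("scene"); cv2.imwrite("pics/c1.png",cv2.resize(p[100:340,250:490],None,fx=2.5,fy=2.5))
rel([.6965,.0807,.19],.310-np.pi)
E
```

```text
xyz [-0.003, 0.207, 0.0022] turn [0.0015, 0.0008, 0.0048] | now [0.6954 0.0814 0.3142] [-1.5731 -0.0073 -2.8304] dist 124.24476076158031 t 18.75
```

View pics/c1.png

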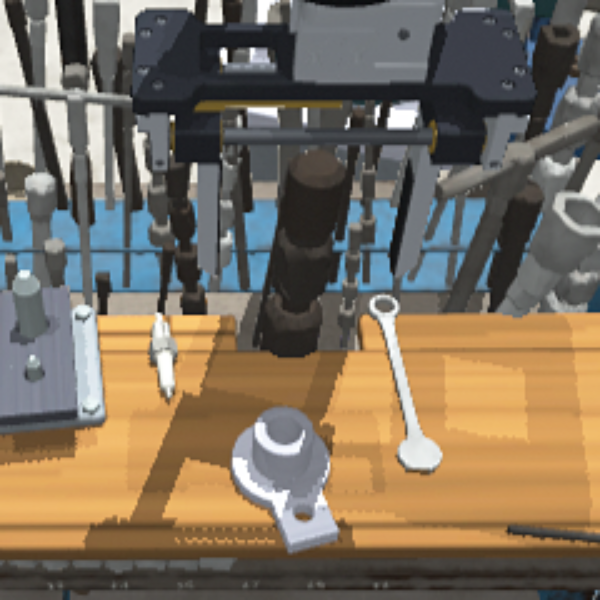

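play_rows([
  {"xyz":[-0.003,0.03,0.002],"turn":[0.001,0,0.004]},
  {"xyz":[-0.003,0.07,0.002],"turn":[0.001,0,0.004]},
  {"xyz":[-0.003,0.11,0.002],"turn":[0.001,0,0.004]},
  {"xyz":[-0.003,0.15,0.002],"turn":[0.001,0,0.004]},
  {"xyz":[-0.003,0.185,0.002],"turn":[0.001,0,0.004]},
  {"xyz":[-0.003,0.205,0.002],"turn":[0.001,0,0.004]},
  {"xyz":[-0.003,0.205,0.002],"turn":[0.001,0,0.004]},
  {"xyz":[-0.003,0.205,0.002],"turn":[0.001,0,0.004]},
])

```text
time_s: 19.55
tcp_pos: [0.6965, 0.0808, 0.1915]
ee_rot: [-1.572, -0.001, -2.83]
wrist_force: [0.4, 0.1, 1.0]
opening: 0.0942
```

```bash
python3 - <<'E'
from h import *
p,d=imaging.capture("scene"); cv2.imwrite("pics/c2.png",cv2.resize(p[160:340,290:450],None,fx=3.3,fy=3.3))
rel([.6965,.0807,.129],.310-np.pi)
E
```

```text
xyz [0.0009, 0.1059, -0.0] turn [0.0002, 0.0008, -0.0004] | now [0.697  0.0808 0.1925] [-1.5711e+00  5.0000e-04 -2.8304e+00] dist 63.52454013103791 t 19.6
```

View pics/c2.png

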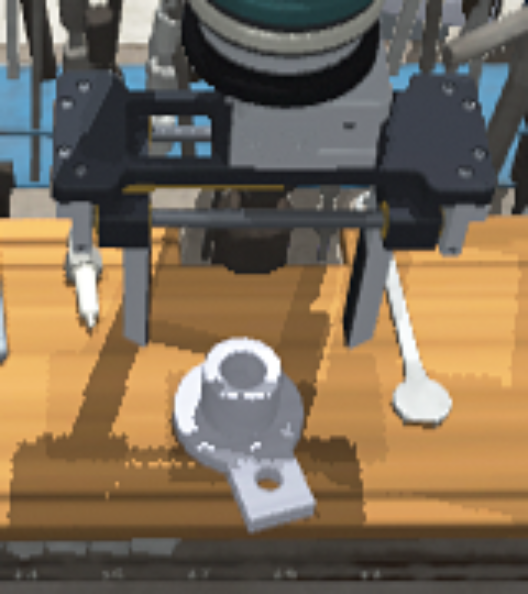

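play_rows([
  {"xyz":[0.0009,0.015,0],"turn":[0,0.001,0]},
  {"xyz":[0.0009,0.03,0],"turn":[0,0.001,0]},
  {"xyz":[0.0009,0.045,0],"turn":[0,0.001,0]},
  {"xyz":[0.0009,0.06,0],"turn":[0,0.001,0]},
  {"xyz":[0.0009,0.075,0],"turn":[0,0.001,0]},
  {"xyz":[0.0009,0.09,0],"turn":[0,0.001,0]},
  {"xyz":[0.0009,0.1,0],"turn":[0,0.001,0]},
  {"xyz":[0.0009,0.103,0],"turn":[0,0.001,0]},
])

```text
time_s: 20.4
tcp_pos: [0.6959, 0.0806, 0.1292]
ee_rot: [-1.572, -0.001, -2.832]
wrist_force: [-0.0, 0.3, -0.3]
opening: 0.0941
```

```bash
python3 - <<'E'
from h import *
pic,P,l=tips([.6965,.0807],.310)
cv2.imwrite("pics/c3.png",cv2.resize(pic[190:340,300:440],None,fx=4,fy=4))
for x in (-1,1):
  m=(abs(l[...,0])<.02)&(x*l[...,1]>.04)&(abs(l[...,1])<.065)&(P[...,2]>.151)&(P[...,2]<.24)
  print(x,np.percentile(P[m][:,2],[0,1,5]).round(4),l[m].mean(0)); print(np.histogram(P[m][:,2],np.arange(.15,.205,.005))[0])
rel([.6965,.0807,.129],.310-np.pi)
E
```

```text
-1 [0.1599 0.1625 0.1678] [ 0.00747443 -0.05360362]
[ 0  1  5 10 10 16 15 12 15 14]
1 [0.1617 0.163  0.1678] [0.00537779 0.0508091 ]
[ 0  0  9 12 17 13 20 19 14 20]
xyz [-0.0006, 0.0011, 0.0001] turn [0.0005, -0.0002, 0.0005] | now [0.6961 0.0807 0.1297] [-1.5715e+00 -8.0000e-04 -2.8319e+00] dist 0.7763206549242478 t 20.45
```

View pics/c3.png

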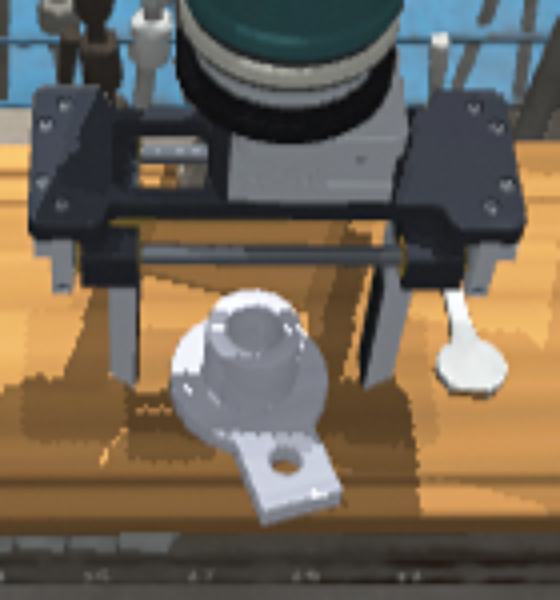

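play_rows([
  {"xyz":[0,0,0],"turn":[0,0,0]},
  {"xyz":[0,0,0],"turn":[0,0,0]},
  {"xyz":[0,0,0],"turn":[0,0,0]},
  {"xyz":[0,0,0],"turn":[0,0,0]},
  {"xyz":[0,0,0],"turn":[0,0,0]},
  {"xyz":[0,0,0],"turn":[0,0,0]},
  {"xyz":[0,0,0],"turn":[0,0,0]},
  {"xyz":[0,0,0],"turn":[0,0,0]},
], jaw=0.3, newtons=45)

```text
time_s: 21.25
tcp_pos: [0.696, 0.0808, 0.1296]
ee_rot: [-1.572, -0.001, -2.832]
wrist_force: [-0.9, 0.5, -0.3]
opening: 0.0383
```

play_rows([
  {"xyz":[0,-0.01,0],"turn":[0,0,0]},
  {"xyz":[0,-0.04,0],"turn":[0,0,0]},
  {"xyz":[0,-0.08,0],"turn":[0,0,0]},
  {"xyz":[0,-0.13,0],"turn":[0,0,0]},
  {"xyz":[0,-0.18,0],"turn":[0,0,0]},
  {"xyz":[0,-0.24,0],"turn":[0,0,0]},
  {"xyz":[0,-0.3,0],"turn":[0,0,0]},
  {"xyz":[0,-0.3,0],"turn":[0,0,0]},
])

```text
time_s: 22.05
tcp_pos: [0.6977, 0.0807, 0.3163]
ee_rot: [-1.569, 0.01, -2.832]
wrist_force: [0.8, 0.8, -3.0]
opening: 0.0387
```

```bash
python3 - <<'E'
from h import *
p,d=imaging.capture("scene"); cv2.imwrite("pics/c4.png",cv2.resize(p[100:340,250:490],None,fx=2.5,fy=2.5))
rel([.6635,-.1145,.31],.146-np.pi); o=readout.observe(); print(o["wrist_force"],o["opening"])
E
```

```text
xyz [0.1527, 0.0039, 0.2927] turn [-0.0003, 0.1092, -0.0034] | now [0.6972 0.0807 0.3127] [-1.57    0.0051 -2.8318] dist 198.1125759499133 t 22.1
[ 0.1058118  -0.0460132  -3.77457465] 0.0390432230130341
```

View pics/c4.png

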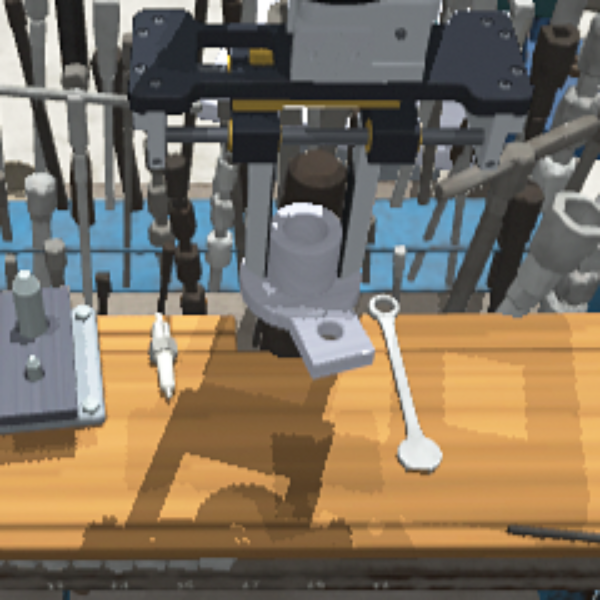

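play_rows([
  {"xyz":[0.015,0,0.03],"turn":[0,0.01,-0.003]},
  {"xyz":[0.04,0.002,0.08],"turn":[0,0.03,-0.003]},
  {"xyz":[0.07,0.004,0.135],"turn":[0,0.05,-0.003]},
  {"xyz":[0.1,0.004,0.19],"turn":[0,0.07,-0.003]},
  {"xyz":[0.128,0.004,0.245],"turn":[0,0.09,-0.003]},
  {"xyz":[0.147,0.004,0.282],"turn":[0,0.105,-0.003]},
  {"xyz":[0.1527,0.004,0.2927],"turn":[0,0.109,-0.003]},
  {"xyz":[0.1527,0.004,0.2927],"turn":[0,0.109,-0.003]},
])

```text
time_s: 22.9
tcp_pos: [0.6624, -0.1161, 0.3069]
ee_rot: [-1.572, -0.004, -2.998]
wrist_force: [0.5, -0.4, -3.2]
opening: 0.0388
```

```bash
python3 - <<'E'
from h import *
p,d=imaging.capture("scene")
rel([.6635,-.1145,.255],.146-np.pi); o=readout.observe(); print(o["wrist_force"],o["opening"])
E
```

```text
xyz [-0.0013, 0.0877, 0.0002] turn [0.0012, -0.0002, 0.0018] | now [ 0.6629 -0.1146  0.3076] [-1.5726e+00 -2.7000e-03 -2.9959e+00] dist 52.6254281528055 t 22.95
[ 0.62978661  0.16271444 -3.18306582] 0.03879583908226676
```

play_rows([
  {"xyz":[-0.001,0.015,0],"turn":[0.001,0,0.002]},
  {"xyz":[-0.001,0.03,0],"turn":[0.001,0,0.002]},
  {"xyz":[-0.001,0.045,0],"turn":[0.001,0,0.002]},
  {"xyz":[-0.001,0.06,0],"turn":[0.001,0,0.002]},
  {"xyz":[-0.001,0.075,0],"turn":[0.001,0,0.002]},
  {"xyz":[-0.001,0.085,0],"turn":[0.001,0,0.002]},
  {"xyz":[-0.001,0.088,0],"turn":[0.001,0,0.002]},
  {"xyz":[-0.001,0.088,0],"turn":[0.001,0,0.002]},
])

```text
time_s: 23.75
tcp_pos: [0.6632, -0.1145, 0.2545]
ee_rot: [-1.571, -0.0, -2.996]
wrist_force: [0.1, 0.3, -4.1]
opening: 0.0386
```

```bash
cat > ffit.py <<'E'
from fitall import *
def ffit(tag,zexp):
    n="scene"; img,d=imaging.capture(n); cv2.imwrite(f"pics/{tag}.png",img); np.save(f"pics/{tag}.npy",d)
    P=cloud(n,d); z=P[...,2]
    c,s=np.cos(.446),np.sin(.446); l=(P[...,:2]-[.6628,-.1146])@np.array([[c,-s],[s,c]])
    t=(l[...,0]>.037)&(l[...,0]<.06)&(abs(l[...,1])<.014)&(abs(z-zexp-.012)<.012); 
    t|=(np.hypot(l[...,0],l[...,1])<.032)&(np.hypot(l[...,0],l[...,1])>.023)&(abs(z-zexp-.012)<.005)
    A=np.c_[l[t],np.ones(t.sum())]
    co=np.linalg.lstsq(A,z[t],rcond=None)[0]; r=z[t]-A@co
    A2=A[abs(r)<.003]; co=np.linalg.lstsq(A2,z[t][abs(r)<.003],rcond=None)[0]
    h=(np.hypot(l[...,0],l[...,1])<.02)&(np.hypot(l[...,0],l[...,1])>.0125)&(abs(z-zexp-.046)<.008)
    print("disc-top plane",co.round(4),t.sum(),"hub top",np.median(z[h]))
    o=readout.observe(); print(o["tcp_pos"].round(4),o["wrist_force"].round(1))
    return img,d,P,l,co
E
python3 - <<'E'
from ffit import *
img,d,P,l,co=ffit("d1",.27)
z=P[...,2]
cv2.imwrite("pics/d1c.png",cv2.resize(img[120:280,200:340],None,fx=4,fy=3.7,interpolation=cv2.INTER_CUBIC))
rel([.6635,-.1145,.25],.146-np.pi)
E
```

```text
disc-top plane [-0.0018 -0.0021  0.2823] 411 hub top 0.31568031141048114
[ 0.6634 -0.1145  0.2551] [-0.1 -0.7 -3.8]
xyz [-0.0002, 0.0084, -0.0] turn [0.0001, -0.0002, -0.0005] | now [ 0.6634 -0.1145  0.2551] [-1.5709e+00  7.0000e-04 -2.9959e+00] dist 5.06633040304045 t 23.8
```

View pics/d1c.png

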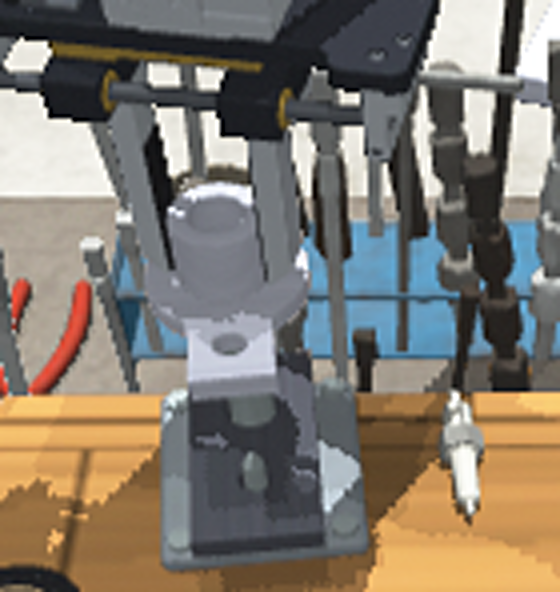

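```bash
cat >> ffit.py <<'E'
def fpose(tag,zu,save,lo=.002):
    n="scene"; img=cv2.imread(f"pics/{tag}.png"); P=cloud(n,np.load(f"pics/{tag}.npy")); z=P[...,2]
    c,s=np.cos(.446),np.sin(.446); l=(P[...,:2]-[.6628,-.1146])@np.array([[c,-s],[s,c]]); r=np.hypot(l[...,0],l[...,1])
    m=((z>zu+.012-lo)&(z<zu+.018)&(r<.08)&(l[...,0]>-.04))|((z>zu+.046-lo)&(z<zu+.050)&(r<.024))
    m=cv2.medianBlur(m.astype(np.uint8),3)>0
    e=proj(n,[[.6628,-.1146,zu+.046],[.6628+.044*c,-.1146+.044*s,zu+.012]])
    W=np.zeros((480,640)); 
    cv2.circle(W,tuple(np.round(e[0]).astype(int)),13,1,-1); W[int(e[0][1])+4:]=0; 
    W[int(e[1][1])-6:int(e[1][1])+16,int(e[1][0])-16:int(e[1][0])+17]=1
    box=(int(e[0][0])-30,int(e[0][1])-18,62,64)
    p,f=fit(n,fl_items(zu),[.6628,-.1146,.446],box,m,W); print(lo,p,f,"d stand frame mm",((p[:2]-[.6628,-.1146])@np.array([[c,-s],[s,c]])*1000).round(2),"dyaw",(p[2]-.446).round(4))
    show(n,img,m,W,fl_items(zu),p,box,save); return p
E
python3 - <<'E'
from ffit import *
for lo in (.0015,.002,.003): fpose("d1",.2703,"pics/d1f.png",lo)
E
```

```text
0.0015 [ 0.66398875 -0.11536725  0.47629541] 43.15185546875 d stand frame mm [ 0.74 -1.2 ] dyaw 0.0303
0.002 [ 0.66398855 -0.11516716  0.47468431] 39.928955078125 d stand frame mm [ 0.83 -1.02] dyaw 0.0287
0.003 [ 0.66474797 -0.11518451  0.48196083] 42.29443359375 d stand frame mm [ 1.51 -1.37] dyaw 0.036
```

View pics/d1f.png

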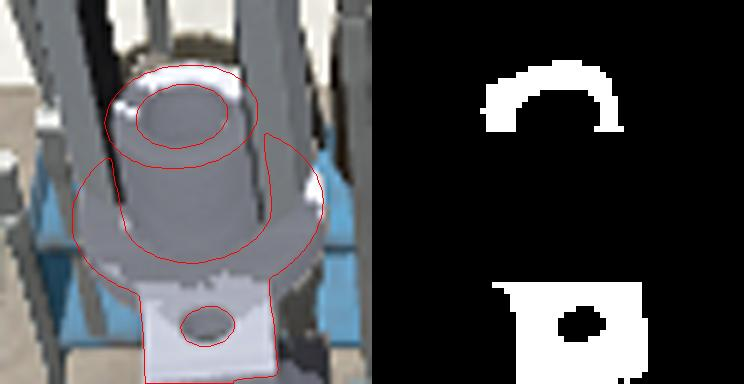

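```bash
sed -i 's/-18,62,64)/-18,62,76)/' ffit.py; sed -i 's/cv2.circle(W,tuple(np.round(e\[0\]).astype(int)),13,1,-1); W\[int(e\[0\]\[1\])+4:\]=0;/cv2.circle(W,tuple(np.round(e[0]).astype(int)),13,1,-1); W[int(e[0][1])+4:]=0; W[:,:int(e[0][0])-9]=0; W[:,int(e[0][0])+9:]=0/' ffit.py
python3 - <<'E'
from ffit import *
for lo in (.0015,.002,.003): fpose("d1",.2703,"pics/d1f.png",lo)
E
```

```text
0.0015 [ 0.66323535 -0.11483202  0.45942964] 26.088134765625 d stand frame mm [ 0.29 -0.4 ] dyaw 0.0134
0.002 [ 0.66384488 -0.11466984  0.46801449] 22.6572265625 d stand frame mm [ 0.91 -0.51] dyaw 0.022
0.003 [ 0.66417745 -0.11437292  0.46247647] 27.07080078125 d stand frame mm [ 1.34 -0.39] dyaw 0.0165
```

View pics/d1f.png

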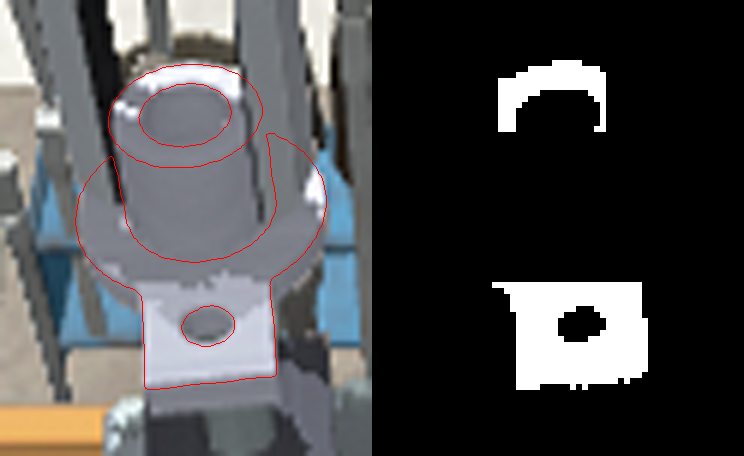

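```bash
python3 - <<'E'
from h import *
rel([.6627,-.1143,.232],-3.010)
E
```

```text
xyz [0.0011, 0.0384, -0.0005] turn [0.0001, 0.0094, -0.0005] | now [ 0.6634 -0.1145  0.2551] [-1.5709e+00  7.0000e-04 -2.9959e+00] dist 23.07519490574185 t 23.8
```

play_rows([
  {"xyz":[0.001,0.006,-0.0005],"turn":[0,0.005,0]},
  {"xyz":[0.001,0.012,-0.0005],"turn":[0,0.009,0]},
  {"xyz":[0.001,0.018,-0.0005],"turn":[0,0.009,0]},
  {"xyz":[0.001,0.024,-0.0005],"turn":[0,0.009,0]},
  {"xyz":[0.001,0.03,-0.0005],"turn":[0,0.009,0]},
  {"xyz":[0.001,0.036,-0.0005],"turn":[0,0.009,0]},
  {"xyz":[0.001,0.038,-0.0005],"turn":[0,0.009,0]},
  {"xyz":[0.001,0.038,-0.0005],"turn":[0,0.009,0]},
])

```text
time_s: 24.6
tcp_pos: [0.6626, -0.1143, 0.2318]
ee_rot: [-1.571, 0.0, -3.009]
wrist_force: [-0.0, -0.1, -4.7]
opening: 0.0386
```

```bash
python3 - <<'E'
from ffit import *
img,d,P,l,co=ffit("d2",.248)
for lo in (.0015,.002,.003): fpose("d2",co[2]-.012+co[0]*.022,"pics/d2f.png",lo)
rel([.6627,-.1143,.205],-3.010)
E
```

```text
disc-top plane [-2.000e-04 -3.000e-03  2.596e-01] 385 hub top 0.2930338116093719
[ 0.6627 -0.1143  0.2322] [ 0.7  0.7 -4.2]
0.0015 [ 0.66282586 -0.11443414  0.439047  ] 16.15576171875 d stand frame mm [0.09 0.14] dyaw -0.007
0.002 [ 0.66322681 -0.11428582  0.44043793] 19.67724609375 d stand frame mm [0.52 0.1 ] dyaw -0.0056
0.003 [ 0.66381208 -0.11430172  0.44461642] 21.2705078125 d stand frame mm [ 1.04 -0.17] dyaw -0.0014
xyz [0.0001, 0.0454, -0.0] turn [0.0001, 0.0004, -0.0004] | now [ 0.6627 -0.1143  0.2322] [-1.5709e+00  6.0000e-04 -3.0094e+00] dist 27.221053514946636 t 24.65
```

View pics/d2f.png

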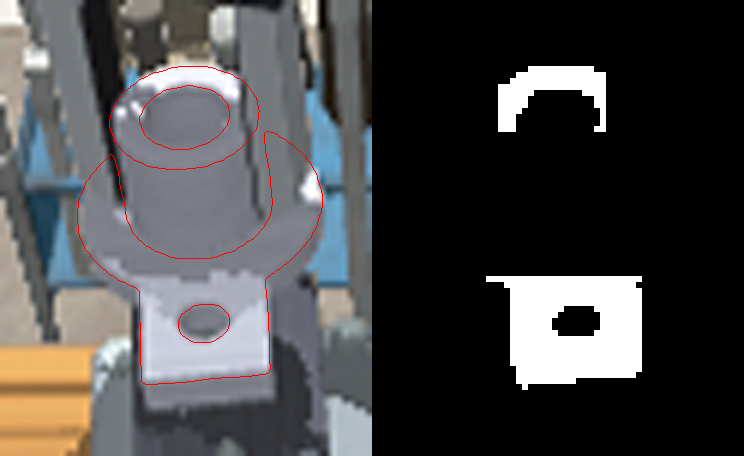

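play_rows([
  {"xyz":[0,0.006,0],"turn":[0,0,0]},
  {"xyz":[0,0.012,0],"turn":[0,0,0]},
  {"xyz":[0,0.018,0],"turn":[0,0,0]},
  {"xyz":[0,0.024,0],"turn":[0,0,0]},
  {"xyz":[0,0.03,0],"turn":[0,0,0]},
  {"xyz":[0,0.036,0],"turn":[0,0,0]},
  {"xyz":[0,0.042,0],"turn":[0,0,0]},
  {"xyz":[0,0.045,0],"turn":[0,0,0]},
])

```text
time_s: 25.45
tcp_pos: [0.6626, -0.1143, 0.2046]
ee_rot: [-1.571, -0.0, -3.009]
wrist_force: [0.1, 0.7, -3.7]
opening: 0.0387
```

```bash
python3 - <<'E'
from ffit import *
img,d,P,l,co=ffit("d3",.221)
for lo in (.0015,.002): fpose("d3",co[2]-.012+co[0]*.022,"pics/d3f.png",lo)
rel([.6627,-.1143,.175],-3.010); print(readout.observe()["ft_torque"])
E
```

```text
disc-top plane [ 0.0037 -0.0056  0.2322] 380 hub top 0.26587063047625636
[ 0.6625 -0.1142  0.2044] [ 0.5  1.2 -3.9]
0.0015 [ 0.6626488  -0.11453836  0.44500114] 18.406982421875 d stand frame mm [-0.11  0.12] dyaw -0.001
0.002 [ 0.66307325 -0.11413855  0.44522169] 24.157470703125 d stand frame mm [0.45 0.3 ] dyaw -0.0008
xyz [-0.0004, 0.049, 0.0002] turn [0.0004, 0.0004, 0.0003] | now [ 0.6625 -0.1142  0.2044] [-1.5714e+00 -4.0000e-04 -3.0094e+00] dist 29.373655680492366 t 25.5
[0.03843736 0.03090237 0.04377039]
```

View pics/d3f.png

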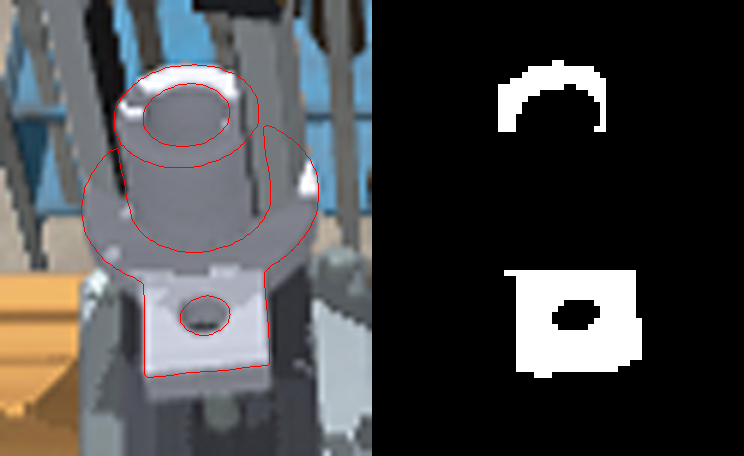

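play_rows([
  {"xyz":[0,0.005,0],"turn":[0,0,0]},
  {"xyz":[0,0.01,0],"turn":[0,0,0]},
  {"xyz":[0,0.015,0],"turn":[0,0,0]},
  {"xyz":[0,0.02,0],"turn":[0,0,0]},
  {"xyz":[0,0.025,0],"turn":[0,0,0]},
  {"xyz":[0,0.03,0],"turn":[0,0,0]},
  {"xyz":[0,0.034,0],"turn":[0,0,0]},
  {"xyz":[0,0.036,0],"turn":[0,0,0]},
])

```text
time_s: 26.3
tcp_pos: [0.6623, -0.1142, 0.1823]
ee_rot: [-1.572, -0.001, -3.009]
wrist_force: [-0.9, -0.3, -3.8]
opening: 0.0384
```

```bash
python3 - <<'E'
from ffit import *
img,d,P,l,co=ffit("d4",.199)
for lo in (.0015,.002): fpose("d4",co[2]-.012+co[0]*.022,"pics/d4f.png",lo)
rel([.6627,-.1143,.175],-3.010); print(readout.observe()["ft_torque"])
E
```

```text
disc-top plane [ 0.0005 -0.0063  0.21  ] 372 hub top 0.2435050428300038
[ 0.6623 -0.1142  0.1822] [ 0.2  0.  -3.6]
0.0015 [ 0.66214052 -0.11449408  0.44133454] 23.770751953125 d stand frame mm [-0.55  0.38] dyaw -0.0047
0.002 [ 0.66266513 -0.11448198  0.44466276] 31.98095703125 d stand frame mm [-0.07  0.16] dyaw -0.0013
xyz [-0.0006, 0.012, 0.0003] turn [0.0006, 0.0004, 0.0007] | now [ 0.6623 -0.1142  0.1822] [-1.5716e+00 -1.1000e-03 -3.0094e+00] dist 7.237002777532596 t 26.35
[ 0.04872993  0.03230669 -0.06114615]
```

View pics/d4f.png

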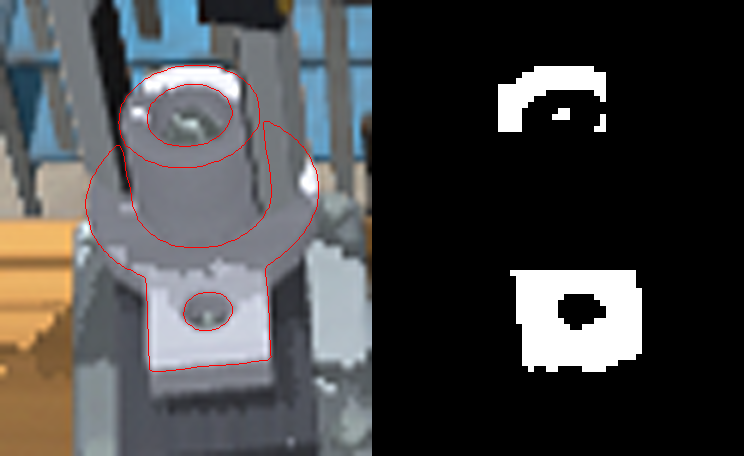

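play_rows([
  {"xyz":[-0.0003,0.002,0],"turn":[0,0,0]},
  {"xyz":[-0.0003,0.004,0],"turn":[0,0,0]},
  {"xyz":[-0.0003,0.006,0],"turn":[0,0,0]},
  {"xyz":[-0.0003,0.008,0],"turn":[0,0,0]},
  {"xyz":[-0.0003,0.01,0],"turn":[0,0,0]},
  {"xyz":[-0.0003,0.012,0],"turn":[0,0,0]},
  {"xyz":[-0.0003,0.014,0],"turn":[0,0,0]},
  {"xyz":[-0.0003,0.015,0],"turn":[0,0,0]},
])

```text
time_s: 27.15
tcp_pos: [0.6625, -0.1142, 0.1737]
ee_rot: [-1.571, -0.001, -3.009]
wrist_force: [-1.5, 0.5, -1.4]
opening: 0.0389
```

play_rows([
  {"xyz":[0,0.001,0],"turn":[0,0,0]},
  {"xyz":[0,0.002,0],"turn":[0,0,0]},
  {"xyz":[0,0.0025,0],"turn":[0,0,0]},
  {"xyz":[0,0.0025,0],"turn":[0,0,0]},
  {"xyz":[0,0.0025,0],"turn":[0,0,0]},
  {"xyz":[0,0.0025,0],"turn":[0,0,0]},
  {"xyz":[0,0.0025,0],"turn":[0,0,0]},
  {"xyz":[0,0.0025,0],"turn":[0,0,0]},
])

```text
time_s: 27.95
tcp_pos: [0.6626, -0.1142, 0.1736]
ee_rot: [-1.571, 0.001, -3.009]
wrist_force: [-2.8, -0.6, 6.3]
opening: 0.0388
```

```bash
python3 - <<'E'
from ffit import *
img,d,P,l,co=ffit("d5",.189)
E
```

```text
disc-top plane [-0.0007 -0.0031  0.2013] 374 hub top 0.23485291400338365
[ 0.6626 -0.1142  0.1736] [-3.2  0.4  5. ]
```

Disc top 0.201 → underside 0.189: home. Release.

play_rows([
  {"xyz":[0,-0.0005,0],"turn":[0,0,0]},
  {"xyz":[0,-0.0005,0],"turn":[0,0,0]},
  {"xyz":[0,-0.0005,0],"turn":[0,0,0]},
  {"xyz":[0,-0.0005,0],"turn":[0,0,0]},
  {"xyz":[0,-0.0005,0],"turn":[0,0,0]},
  {"xyz":[0,-0.0005,0],"turn":[0,0,0]},
  {"xyz":[0,-0.0005,0],"turn":[0,0,0]},
  {"xyz":[0,-0.0005,0],"turn":[0,0,0]},
], jaw=0.8)

```text
time_s: 28.8
tcp_pos: [0.6626, -0.1142, 0.1739]
ee_rot: [-1.571, 0.001, -3.009]
wrist_force: [-0.0, -0.5, 0.0]
opening: 0.075
```

play_rows([
  {"xyz":[0,-0.01,0],"turn":[0,0,0]},
  {"xyz":[0,-0.04,0],"turn":[0,0,0]},
  {"xyz":[0,-0.09,0],"turn":[0,0,0]},
  {"xyz":[0,-0.15,0],"turn":[0,0,0]},
  {"xyz":[0,-0.21,0],"turn":[0,0,0]},
  {"xyz":[0,-0.27,0],"turn":[0,0,0]},
  {"xyz":[0,-0.3,0],"turn":[0,0,0]},
  {"xyz":[0,-0.3,0],"turn":[0,0,0]},
])

```text
time_s: 29.6
tcp_pos: [0.6633, -0.1144, 0.3589]
ee_rot: [-1.568, 0.009, -3.009]
wrist_force: [-0.1, 0.8, 0.4]
opening: 0.0752
```

```bash
python3 - <<'E'
from ffit import *
img,d,P,l,co=ffit("e1",.189)
p=fpose("e1",co[2]-.012+co[0]*.022,"pics/e1f.png",.002)
print(readout.observe())
E
```

```text
disc-top plane [-0.0041 -0.      0.2015] 448 hub top 0.23490325960081448
[ 0.663  -0.1143  0.356 ] [ 1.2 -0.1 -0.4]
0.002 [ 0.66240353 -0.11410082  0.43139974] 79.65771484375 d stand frame mm [-0.14  0.62] dyaw -0.0146
{'time_s': 29.65, 'q': array([-2.55214046e-01,  4.39576456e-01,  5.73860724e-01,  4.56796459e-04,
        2.12321951e+00,  1.18367064e+00]), 'dq': array([ 6.83762766e-05,  1.86739331e-02,  8.25766836e-02,  7.02807685e-04,
       -1.32559163e-02,  2.94921869e-04]), 'effort': array([-6.36730008e-03, -4.81120348e+01, -2.97807813e+01,  3.61680659e-02,
        1.04319962e-02, -1.81159476e-05]), 'tcp_pos': array([ 0.66299427, -0.11432931,  0.35599224]), 'ee_rot': array([-1.56929181,  0.00471708, -3.0094368 ]), 'wrist_force': array([ 1.20556943, -0.13078709, -0.4306459 ]), 'ft_torque': array([ 0.02554814,  0.02221208, -0.00256484]), 'opening': 0.07502430384369022}
```

View pics/e1f.png

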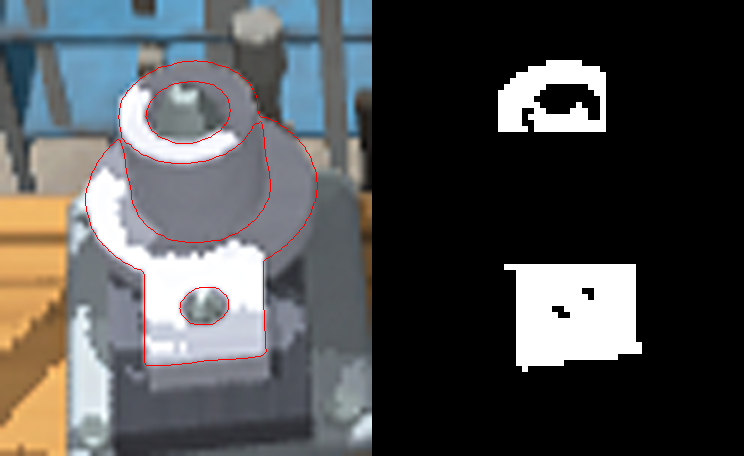

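View pics/e1.png

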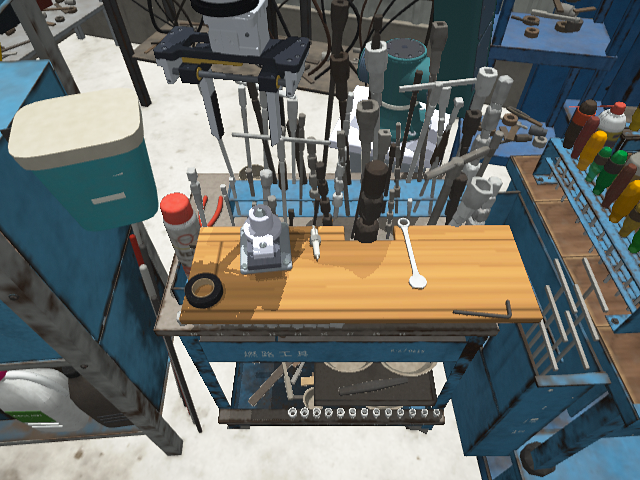

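```bash
python3 -c "
from workcell import order
print(order.hand_in())"
```

```text
the job is handed in; nothing more can be done
None
```

The locking plate and the drive flange are both seated on the hub stand, and I handed the job in at about 29.7 s of the 70 s allowed. The hand-in reports no verdict.

**Plate:** I lowered it over the shaft and pin in small steps and pressed it home with about 6 N before letting go. Its top then measured 0.189 m, which puts its underside on the 0.177 m shoulder. Its outline matched the predicted pose in the image.

**Flange:** I lowered it the same way. Its disc top measured 0.2015 m, so its underside is at about 0.189 m, 12 mm above the shoulder. The last fit puts its bore about 0.6 mm from the shaft axis, with a yaw error of about 0.015 rad and a tilt of about 0.004 rad. Shaft and pin are visible in their holes.

**End state:** The gripper is open and raised clear, with almost no wrist force. In the final picture the bystanders on the board stand where they were. I did not measure their positions, and I did not check the tin and pliers closely.

**Checks that disagreed:**
- **Fingertip height:** The camera depth showed the fingertips about 31 mm above the reported TCP height, where the text says they stand 8 mm below it. The first closing on the plate therefore shut on air above it. I used the camera-measured offset after that, and both grasps held.
- **Cameras:** The two cameras differed by about 2 mm in x. I used the scene camera for the final alignment.

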